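# Open the driver test chamber past its safety catch and set the tweeter on the pedestal

### The arm

A 7-joint arm with a two-finger parallel gripper is mounted at the origin on the work surface. World frame = base frame: x ahead of the robot, y to its left, z up, the work surface at z = 0. Lengths are in m, angles in rad, forces in N, time in s.
With the tool pointing down it reaches from about 0.425 to 0.925 m from the base axis. Payload 6.8 kg.
Tool frame: the origin (TCP) lies on the centre line of the jaws, within the pads' length; the fingertips stand bot.finger_overhang ahead of it and the grasp point (between the pads) lies 3 mm ahead of it (bot.finger_overhang is the distance from the TCP to the fingertips, in m); z points along the fingers, y is the direction in which the jaws open and shut (so a half turn about z gives the same grasp; the last joint's range is limited). The gripper opens to 85 mm and grips with 20 to 120 N. Pads are 22 mm wide; open, the fingers measure 114 mm over their backs; the gripper's body (76 mm by 85 mm) begins 54 mm behind the grasp point. The pads swing forward as they close: fully open they stand 13 mm farther back than shut.
Start: joints at [-1.445, 0.477, 0.022, 1.555, -0.011, 1.109, -0.083], TCP at [0.156, 0.657, 0.228] pointing down, gripper open.
Joint ranges: [-2.96, 2.96], [-0.34, 2.1], [-1.41, 1.46], [0.24, 2.44], [-1.37, 4.51], [0.17, 1.92], [-2.96, 2.96]. Speed limits (rad/s): [2.39, 2.39, 3.14, 3.14, 3.14, 3.14, 3.14].

### API

Orientations are given as a unit quaternion [w, x, y, z].
In Python, from station import bot gives the robot as it stands.
- The arm moves only by the tool drive_tool, never from a script. Its argument "increments" is text: rows parted by semicolons, each of 4 numbers parted by spaces: the shift along the world's x, y, z in m, then the turn about the world's z in rad. In form: tx ty tz spin; .... A call has 1 to 12 rows; each row shifts and turns the commanded pose from where the row before left it; what a row does not reach is not made up. A row lasts 1/12 s, in which the tool goes at most 41.7 mm and 7.16 degrees, less where a joint would pass 70% of its speed; a pose out of reach is approached as far as the arm can. A call is refused whole if a number of a shift passes 0.0417 or a number of a turn 0.125, either way. A call with a gripper value outside its range is refused whole. "grip" is the opening, from 0 (shut) to 1 (fully open), set as the call begins (left out, the last holds). The fingers move at their own pace and stop on an object; "squeeze" is the grip in N (left out, the last holds). Time passes only in rows, so rows that do not move let the fingers close. It gives the time, the measured TCP pose, the force and the opening at its end, in the units of the state.
- bot.get_obs(): the state, without advancing time (a new reading comes with each control period).
- bot.read_camera(name): name is "side" or "top"; returns the picture (384x512x3 uint8, red, green, blue); there is no depth.
- bot.calibration(name): a dict with "fx", "fy", "cx", "cy" (pixels), "camera_from_world" (4x4, takes a point from world to camera coordinates). Camera axes: x right, y down, z forward; pixel columns grow to the right and rows downward; lengths in m; the calibration is good to about 2 mm. A picture is of the moment at which its call begins. calibration takes no time and is no camera call.
- bot.hand_in(): hands the job in, once; it reports no verdict.
The state is a dict: "t": time; "q": joint angles; "joint_vel": joint speeds; "joint_torque": joint torques, N m; "eef_pos": TCP position; "tool_rot": TCP orientation; "contact_force": force on the tool from outside, world axes, zero at the start; "torque": the same for the moment, N m; "gripper_width": opening from 0.0 (shut) to 1.0 (fully open).
Only numpy, scipy, OpenCV 4.12 (cv2) and the standard library are available. Lean on these libraries where they do the work, as an engineer would, in place of code of your own. Each camera call takes 0.05 s, during which the arm holds its last target.

### The job

The test chamber's hood has popped up but is still held by the hidden safety catch under its front edge: reach under the edge, push the catch aside against its spring while lifting, and swing the hood up until it stands open by itself. Then set the dome tweeter, dome up, centred on the narrow pedestal inside the chamber; lay it down gently, do not drop it, and leave the loose parts around it where they are.

Things in the scene. Friction and masses are not known exactly. Their poses are not given: they have to be found in the camera images.
- chamber: Fixed grey open-topped test chamber, 180 mm deep (its x), 300 mm wide (its y), 110 mm high, walls 10 mm, open on top under the hood. Origin: centre of its underside on the counter. Its -x axis points out of its front, which faces the robot's right; its +y is to the left for one who looks at the front, roughly towards the robot; z up.
- hood_hinge (a point): Middle of the hood's hinge line, on the chamber's far (+x) top edge, 110 mm above the counter; the hinge line runs along the chamber's y. Axes as the chamber's.
- hood_edge (a point): Middle of the lower front edge of the hood: a flat aluminium plate, 300 mm wide (chamber y), 10 mm thick, reaching 225 mm from the hinge to this edge; down, it overhangs the chamber's front wall by 45 mm. Free space under the overhang down to the counter. Axes turn with the hood.
- hood (a joint): Hood angle in rad: 0 = shut and level, grows as the front edge rises, stop at 1.85. Starts popped up at 0.10 to 0.14. Stiff hinge: the hood stays wherever it is left; raising takes 5 to 7 N at the edge. With the catch unpushed it stops at about 0.17; pushed, it is free, and past about 0.27 the catch may be let go.
- catch_blade (a point): Centre of the catch's blade: a steel tongue hanging 51 mm down from the hood's underside, moving with it; 8 mm thick (y), 27 mm deep (x, front 3 mm behind the hood's edge), 50 mm to the -y side of the hood's middle. Two dark screws on the hood's top, at -5 and +50 mm in y from it, mark it. Free space on its -y side; hook and striker are 28 to 56 mm to its +y.
- catch (a joint): Slide of the catch in m: 0 = at rest, hooked; grows as the blade is pushed along the chamber's +y; stop at 0.018. It must be at least 0.012 while the hood is lifted past 0.27 rad. Springs back when let go; 1.5 N to start, about 3.5 N fully aside.
- pedestal_top (a point): Centre of the flat round top (30 mm diameter) of the narrow aluminium pedestal fixed inside the chamber, 60 mm above the counter; at x = -30 mm, y = +60 mm in the chamber's frame. The chamber's floor is 5 mm thick, its rim 110 mm high.
- tweeter_center (a point): Centre (half-way up, 17 mm above its underside) of the loose white dome tweeter: dark magnet, 40 mm diameter, 20 mm high, with a flat underside; on it a white flange, 54 mm diameter, from 20 to 26 mm; on top a white dome, 26 mm diameter, up to 34 mm. 150 g. Stands dome up on the counter; its z axis points out of the dome. Grip it across the flange.
- phase_plug_center (a point): Centre of a loose matte aluminium bullet-shaped phase plug, 38 mm diameter, 45 mm high, standing on the counter. It and the tweeter may stand in either's place. Leave it alone.
- waveguide: Loose black round waveguide, 120 mm diameter at the top, 32 mm high, on the counter to the right; origin at the centre of its underside. Leave it alone.
- magnet_ring: Loose dark ring magnet, 60 mm diameter, 12 mm high, on the counter to the right. Leave it alone.
- calibrator: Loose upright dark cylinder with a narrower steel top, 44 mm diameter, 87 mm high, to the left of the chamber. Leave it alone.
There are look-alikes about, which are no part of the job. What is shaped like the part that bears tweeter_center but brown or yellow is not meant.

How it is judged:
By the outcome, as a careful person would: the job done as asked, in the order asked, and still so for the second after the job is handed in, with the robot touching nothing.
It also fails if it takes over 61 s, if anything falls off the work surface, if the arm or the gripper's body presses on something with over 40 N, if the wrist force passes 120 N, or if a joint passes its speed limit or range.

## Working session

There is one attempt and no reset: what is moved stays moved. The work goes in short steps, Python scripts to look and compute and a tool call to move; the robot and the scene stay as the last step left them, time stands still between calls to the robot, and variables do not carry over. Pictures are saved under pics/ and viewed, and the job is handed in when it is done.

Besides the shell and the picture viewer there is one more tool, called after "Emit:" as a command line: name --argument value ..., lists and objects as JSON in quotes. drive_tool: Moves the arm, as the interface text tells. Its arguments: {"type":"object","properties":{"increments":{"type":"string"},"grip":{"type":"number"},"squeeze":{"type":"number"}},"required":["increments"]}

```bash
ls; mkdir -p pics; python3 - <<'E'
from station import bot
import cv2, numpy as np
o=bot.get_obs(); print(o); print(bot.finger_overhang)
for n in ("side","top"):
    im=bot.read_camera(n); cv2.imwrite(f"pics/{n}0.png",cv2.cvtColor(im,cv2.COLOR_RGB2BGR)); c=bot.calibration(n); print(n,c)
E
```

```text
pics
{'t': 0.0, 'q': array([-1.44508112,  0.47779359,  0.02233345,  1.55645087, -0.01148968,
        1.10930421, -0.08309837]), 'joint_vel': array([-8.80835019e-06, -1.10657295e-03, -1.53561291e-03,  1.56090512e-03,
        2.10634885e-03, -1.45198985e-03, -1.18091468e-03]), 'joint_torque': array([ 8.26536348e-05, -5.96450329e+01,  1.60799358e+00, -2.81199592e+01,
        1.24835011e-02,  9.56367032e-03,  4.13978611e-06]), 'eef_pos': array([0.15626641, 0.65604591, 0.22683022]), 'tool_rot': array([-3.56771013e-05,  1.16624835e-01,  9.93175620e-01, -9.13241146e-04]), 'contact_force': array([ 0.25341556,  0.4354098 , -0.39848973]), 'torque': array([-0.04301472, -0.05936999, -0.03583738]), 'gripper_width': 1.0012989480679515}
0.022
side {'fx': 369.51503814744603, 'fy': 369.51503814744603, 'cx': 250.001216401469, 'cy': 191.32172205687866, 'camera_from_world': array([[ 0.98410946, -0.17740886, -0.00739426, -0.51908014],
       [-0.13202746, -0.70325726, -0.69856852,  0.12408389],
       [ 0.11873218,  0.68844413, -0.71550496,  1.09460816],
       [ 0.        ,  0.        ,  0.        ,  1.        ]])}
top {'fx': 347.25548370592173, 'fy': 347.25548370592173, 'cx': 251.93328362576645, 'cy': 192.71912716874652, 'camera_from_world': array([[-0.00481885, -0.99997443, -0.00528358,  0.01359804],
       [-0.9833778 ,  0.00569777, -0.18148176,  0.55071312],
       [ 0.18150722,  0.00432122, -0.98338012,  0.975299  ],
       [ 0.        ,  0.        ,  0.        ,  1.        ]])}
```

View pics/side0.png

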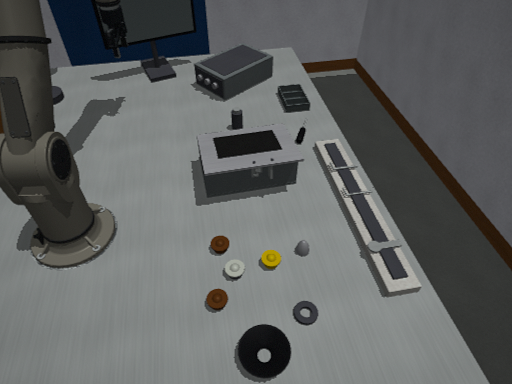

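View pics/top0.png

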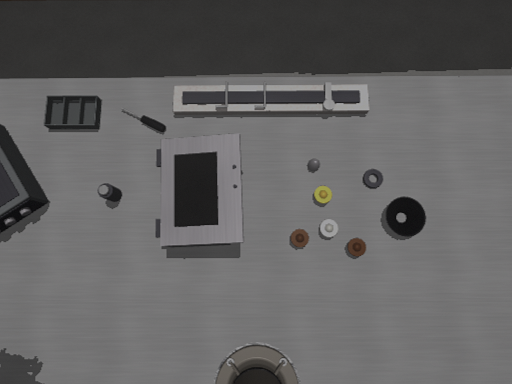

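```bash
cat > h.py <<'E'
import numpy as np, cv2
from station import bot
def ray(n,u,v):
    c=bot.calibration(n); T=np.array(c["camera_from_world"]); R=T[:3,:3]; t=T[:3,3]
    d=R.T@np.array([(u-c["cx"])/c["fx"],(v-c["cy"])/c["fy"],1.0]); return -R.T@t,d
def onz(n,u,v,z):
    o,d=ray(n,u,v); return o+d*(z-o[2])/d[2]
def proj(n,p):
    c=bot.calibration(n); q=np.array(c["camera_from_world"])@np.r_[p,1]; return c["fx"]*q[0]/q[2]+c["cx"],c["fy"]*q[1]/q[2]+c["cy"]
def tri(a,b):
    o1,d1=ray("side",*a);o2,d2=ray("top",*b); d1=d1/np.linalg.norm(d1);d2=d2/np.linalg.norm(d2)
    s=np.linalg.lstsq(np.c_[d1,-d2],o2-o1,rcond=None)[0]; p=o1+s[0]*d1;q=o2+s[1]*d2
    return (p+q)/2,np.linalg.norm(p-q)
def crop(f,x0,y0,x1,y1,k,out):
    im=cv2.imread(f)[y0:y1,x0:x1]; cv2.imwrite(out,cv2.resize(im,None,fx=k,fy=k,interpolation=cv2.INTER_CUBIC))
E
python3 - <<'E'
from h import *
crop("pics/top0.png",150,120,270,260,4,"pics/top0c.png")
crop("pics/side0.png",180,110,320,210,5,"pics/side0c.png")
for n in ("side","top"):
    im=cv2.imread(f"pics/{n}0.png"); hsv=cv2.cvtColor(im,cv2.COLOR_BGR2HSV)
    m=((hsv[...,2]>135)&(hsv[...,1]<40)).astype(np.uint8)
    if n=="top": m[:130]=0
    N,l,s,c=cv2.connectedComponentsWithStats(m)
    for i in range(1,N):
        if 40<s[i,4]<600: print(n,s[i],c[i],onz(n,*c[i],0.024))
E
```

```text
side [257  66  42  21 226] [279.36283186  76.22566372] [0.79935331 0.75066679 0.024     ]
side [156  78  21  21 160] [169.3125  86.7125] [0.3013436  0.75277884 0.024     ]
side [331 172  15  21 130] [338.1        180.83846154] [0.8283888  0.04578704 0.024     ]
side [343 198  38  49 386] [358.83937824 221.80829016] [ 0.82917673 -0.13047902  0.024     ]
side [301 309   8   8  50] [304.82 312.54] [ 0.59438241 -0.37429498  0.024     ]
side [125 333  10  28 162] [129.01234568 346.30246914] [ 0.18058998 -0.38045505  0.024     ]
side [136 333   6  27 114] [138.19298246 345.15789474] [ 0.20100985 -0.38157931  0.024     ]
side [120 335   4  31  58] [121.29310345 349.56896552] [ 0.16380387 -0.38479223  0.024     ]
side [144 335   5  20  48] [145.58333333 344.875     ] [ 0.21753108 -0.38395906  0.024     ]
side [113 338   6  27  68] [116.54411765 350.32352941] [ 0.15337778 -0.38458185  0.024     ]
side [258 349  12  13  96] [263.66666667 355.09375   ] [ 0.47658501 -0.45440326  0.024     ]
top [224 134   7  30 111] [227.07207207 145.45945946] [0.70558602 0.08740461 0.024     ]
top [321 219  17  18 212] [328.93396226 227.38679245] [ 0.44952686 -0.21761453  0.024     ]
```

View pics/top0c.png

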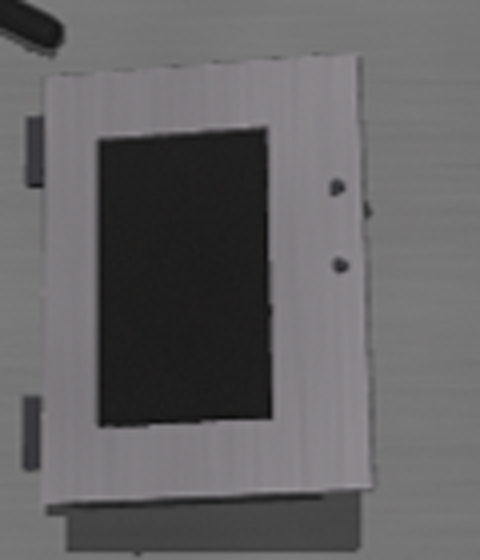

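View pics/side0c.png

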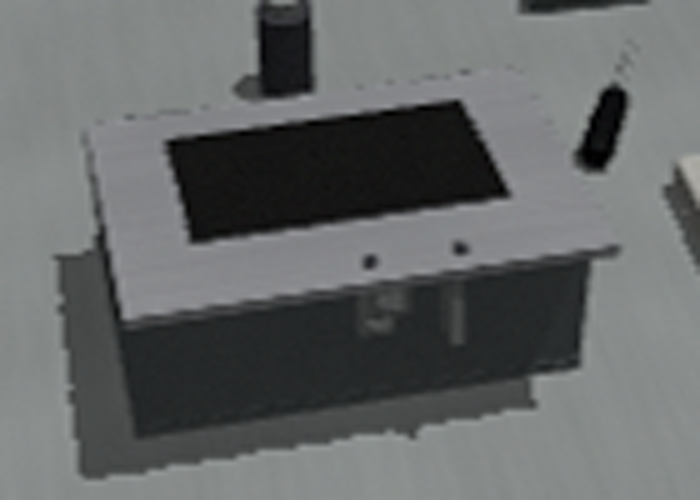

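```bash
python3 - <<'E'
from h import *
S={"ff":(618,247),"fn":(124,318),"hf":(517,70),"hn":(87,130),"s1":(460,248),"s2":(370,261)}
T={"ff":(360,55),"fn":(372,489),"hf":(47,76),"hn":(46,503),"s1":(337,187),"s2":(340,265)}
P={}
for k in S:
    a=(S[k][0]/5+180-.4,S[k][1]/5+110-.4); b=(T[k][0]/4+150-.4,T[k][1]/4+120-.4)
    P[k],e=tri(a,b); print(k,P[k].round(4),round(e,4))
for a,b in (("ff","fn"),("hf","hn"),("ff","hf"),("fn","hn"),("s1","s2")): print(a,b,np.linalg.norm(P[a]-P[b]).round(4))
for a,b in (("fn","ff"),("hn","hf"),("hf","ff"),("hn","fn")): d=P[b]-P[a];print(a,b,np.degrees(np.arctan2(d[1],d[0])),d.round(4))
# window / blade points on side
for nm,p in (("bladebottom",(457,343)),):
    a=(p[0]/5+180-.4,p[1]/5+110-.4)
    for z in (.08,.085,.09,.095): print(nm,onz("side",*a,z))
im=cv2.imread("pics/side0.png")
for n,z in (("side",.024),("top",.024)):
    im=cv2.imread(f"pics/{n}0.png")
    x,y=(235,269) if n=="side" else (329,228)
    crop(f"pics/{n}0.png",x-30,y-30,x+30,y+30,8,f"pics/tw_{n}.png")
E
```

```text
ff [0.7001 0.0438 0.1408] 0.0035
fn [0.4023 0.0353 0.1411] 0.002
hf [0.6952 0.2682 0.1135] 0.0049
hn [0.3952 0.2564 0.1123] 0.0021
s1 [0.6061 0.0592 0.1416] 0.0024
s2 [0.5512 0.0569 0.1423] 0.0033
ff fn 0.298
hf hn 0.3002
ff hf 0.2261
fn hn 0.2231
s1 s2 0.0549
fn ff 1.624816866240219 [ 0.2978  0.0084 -0.0004]
hn hf 2.244762372371109 [0.3    0.0118 0.0012]
hf ff -88.7500305173548 [ 0.0049 -0.2244  0.0273]
hn fn -88.16557574717015 [ 0.0071 -0.2211  0.0289]
bladebottom [0.60122669 0.04153224 0.08      ]
bladebottom [0.59992919 0.03644386 0.085     ]
bladebottom [0.59863169 0.03135547 0.09      ]
bladebottom [0.59733419 0.02626709 0.095     ]
```

View pics/tw_side.png

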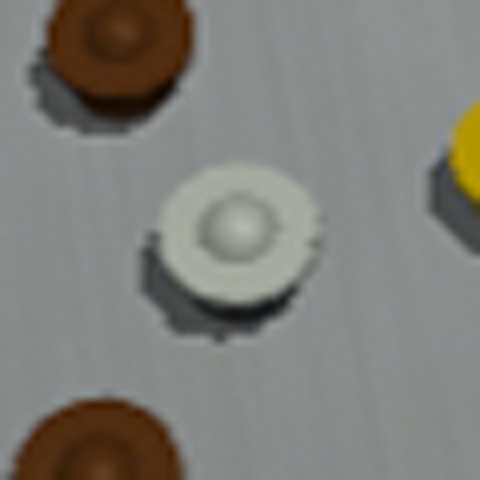

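View pics/tw_top.png

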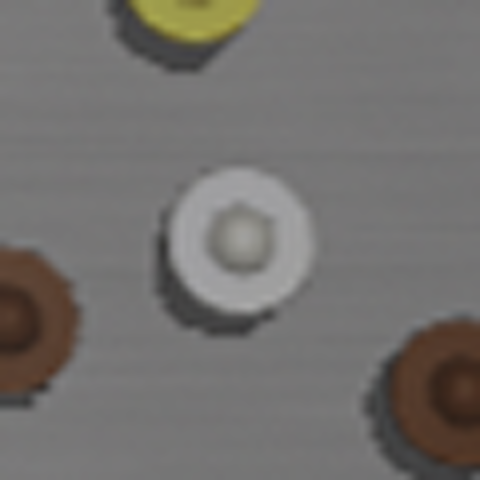

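```bash
python3 - <<'E'
from h import *
d,e=tri((240/8+205-.44,226/8+239-.44),(242/8+299-.44,238/8+198-.44)); print("dome",d,e, "flange side",onz("side",240/8+205-.44,233/8+239-.44,.026),"flange top",onz("top",242/8+299-.44,240/8+198-.44,.026))
print(onz("side",240/8+205-.44,226/8+239-.44,.034),onz("top",242/8+299-.44,238/8+198-.44,.034))
# predicted projections of hood pts with model
th=.034; cx=np.array([-np.sin(th),np.cos(th),0]); cy=np.array([-np.cos(th),-np.sin(th),0]); H=np.array([.545,.262,.11]); z=np.array([0,0,1.])
for a in (.10,.12,.14):
  f=-cx*np.cos(a)+z*np.sin(a); n=cx*np.sin(a)*-1*-1*0+ (cx*np.sin(a)+z*np.cos(a))
  def P(l,y,h): return H+f*l+cy*y+n*h
  print(a)
  for nm,p in (("ff_top",P(.225,-.15,.01)),("ff_bot",P(.225,-.15,0)),("hf",P(0,-.15,.01)),("fn_top",P(.225,.15,.01)),("hn",P(0,.15,.01)),("bladebot",P(.222,-.05,-.051))):
    s=proj("side",p);t=proj("top",p); print(nm,p.round(4),((np.array(s)+.4-[180,110])*5).round(1),((np.array(t)+.4-[150,120])*4).round(1))
E
```

```text
dome [ 0.44827349 -0.21703248  0.02510586] 0.0027761596632737994 flange side [ 0.44642998 -0.22038148  0.026     ] flange top [ 0.4488517  -0.21679155  0.026     ]
[ 0.44635874 -0.22286265  0.034     ] [ 0.44893403 -0.21509746  0.034     ]
0.1
ff_top [0.7025 0.0444 0.1424] [624.7 242.8] [359.   53.5]
ff_bot [0.7025 0.0434 0.1325] [623.6 256.4] [361.   58.4]
hf [0.6949 0.2681 0.12  ] [520.4  61.1] [44.7 76.8]
fn_top [0.4027 0.0342 0.1424] [126.4 317.3] [373.8 489.9]
hn [0.3951 0.2579 0.12  ] [ 86.9 119.1] [ 40.7 504.4]
bladebot [0.6027 0.0378 0.0814] [460.6 345.1] [371.2 214.4]
0.12
ff_top [0.7025 0.045  0.1469] [625.1 236.3] [357.7  51.2]
ff_bot [0.7025 0.0438 0.1369] [624.  250.2] [360.1  56.2]
hf [0.6949 0.2683 0.1199] [520.4  60.9] [44.4 76.9]
fn_top [0.4026 0.0348 0.1469] [125.5 310.8] [372.5 489.6]
hn [0.395  0.2581 0.1199] [ 86.9 119. ] [ 40.4 504.4]
bladebot [0.6027 0.0373 0.0859] [461.1 340.3] [371.7 212.9]
0.14
ff_top [0.7024 0.0458 0.1513] [625.4 229.8] [356.3  49. ]
ff_bot [0.7025 0.0444 0.1414] [624.5 244. ] [359.  54.]
hf [0.6949 0.2685 0.1199] [520.3  60.8] [44.2 76.9]
fn_top [0.4026 0.0356 0.1513] [124.6 304.2] [371.1 489.4]
hn [0.395  0.2583 0.1199] [ 86.9 118.8] [ 40.2 504.4]
bladebot [0.6027 0.0369 0.0905] [461.6 335.4] [372.1 211.4]
```

Emit:
drive_tool --increments "0.022 -0.034 0 -0.065; 0.022 -0.034 0 -0.065; 0.022 -0.034 0 -0.065; 0.022 -0.034 0 -0.065; 0.022 -0.034 0 -0.065; 0.022 -0.034 0 -0.065; 0.022 -0.034 0 -0.065; 0.022 -0.034 0 -0.065; 0.022 -0.034 0 -0.065; 0.022 -0.034 0 -0.065; 0.022 -0.034 0 -0.065; 0.022 -0.034 0 -0.065" --grip 0.28 --squeeze 30

```text
t: 1.1
eef_pos: [0.4208, 0.2467, 0.2277]
tool_rot: [-0.0, 0.487, 0.874, -0.0]
contact_force: [0.9, 1.3, -0.9]
gripper_width: 0.284
```

Emit:
drive_tool --increments "0.023 -0.036 0 -0.065; 0.023 -0.036 0 -0.065; 0.023 -0.036 0 -0.065; 0.023 -0.036 0 -0.065; 0.023 -0.036 0 -0.065; 0.023 -0.036 0 -0.065; 0.023 -0.036 0 -0.065; 0.022 -0.036 -0.02 -0.065; 0 0 -0.03 0; 0 0 -0.02 0; 0 0 0 0"

```text
t: 2.02
eef_pos: [0.594, -0.0297, 0.1554]
tool_rot: [-0.003, 0.694, 0.72, -0.003]
contact_force: [-0.2, 0.7, -0.6]
gripper_width: 0.28
```

```bash
cat > snap.py <<'E'
import sys
from h import *
k=sys.argv[1]; 
o=bot.get_obs(); print({x:np.round(o[x],4).tolist() for x in ("t","q","eef_pos","tool_rot","contact_force","torque","gripper_width")})
for n,b in (("side",(180,80,320,200)),("top",(140,120,300,260))):
    im=bot.read_camera(n); cv2.imwrite(f"pics/{n}{k}.png",cv2.cvtColor(im,cv2.COLOR_RGB2BGR)); 
a=cv2.imread(f"pics/side{k}.png")[100:240,180:340]; b=cv2.imread(f"pics/top{k}.png")[110:270,140:300]
a=cv2.resize(a,(400,350),interpolation=cv2.INTER_CUBIC); b=cv2.resize(b,(400,400),interpolation=cv2.INTER_CUBIC)
a=cv2.copyMakeBorder(a,0,50,0,0,cv2.BORDER_CONSTANT); cv2.imwrite(f"pics/both{k}.png",np.hstack([a,b]))
E
python3 snap.py 1
```

```text
{'t': 2.0167, 'q': [-0.4728, 0.4754, 0.5569, 1.8448, -0.3083, 0.9166, 0.262], 'eef_pos': [0.594, -0.0297, 0.1554], 'tool_rot': [-0.0026, 0.6943, 0.7196, -0.0032], 'contact_force': [-0.2257, 0.7095, -0.6064], 'torque': [0.0512, 0.0561, 0.014], 'gripper_width': 0.2803}
```

View pics/both1.png

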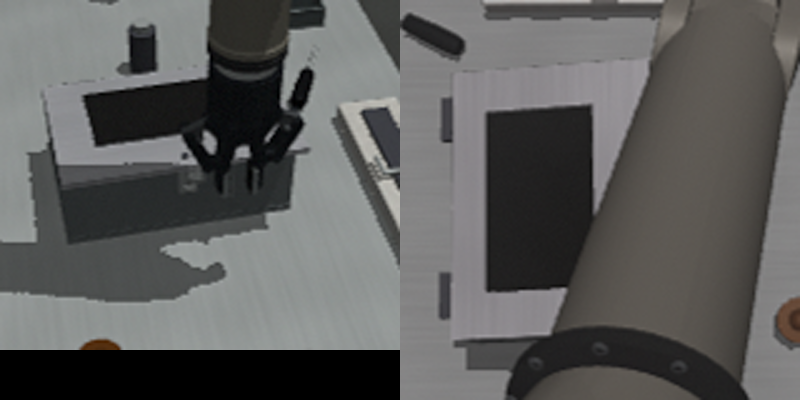

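```bash
python3 - <<'E'
from h import *
crop("pics/side1.png",230,120,330,200,8,"pics/s1c.png")
p=np.array([.594,-.0297,.1554])
for dx in (-.0265,-.012,.012,.0265):
  for dz in (-.022,-.009):
    u=proj("side",p+[dx,0,dz]); print(dx,dz,((np.array(u)+.44-[230,120])*8).round(0))
E
```

```text
-0.0265 -0.022 [287. 509.]
-0.0265 -0.009 [288. 482.]
-0.012 -0.022 [327. 503.]
-0.012 -0.009 [328. 477.]
0.012 -0.022 [393. 495.]
0.012 -0.009 [395. 468.]
0.0265 -0.022 [433. 489.]
0.0265 -0.009 [435. 463.]
```

View pics/s1c.png

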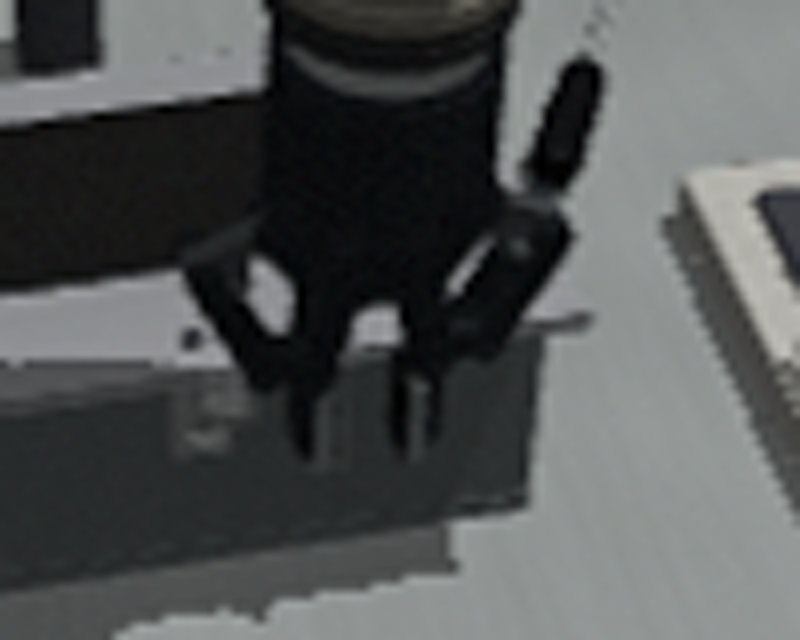

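```bash
python3 - <<'E'
from h import *
o=bot.get_obs(); print({x:np.round(o[x],4).tolist() for x in ("t","eef_pos","tool_rot","gripper_width","joint_vel")})
for n in("side","top"):
  T=bot.calibration(n)["camera_from_world"]; print(-T[:3,:3].T@T[:3,3])
E
```

```text
{'t': 2.1167, 'eef_pos': [0.5965, -0.0291, 0.1596], 'tool_rot': [-0.0006, 0.6938, 0.7201, -0.0007], 'gripper_width': 0.2772, 'joint_vel': [-0.0125, -0.0339, 0.0128, -0.0282, 0.0012, 0.001, -0.0009]}
[ 0.39724894 -0.75840308  0.86604045]
[0.36460078 0.00624537 1.05910588]
```

```bash
python3 - <<'E'
from h import *
im=cv2.imread("pics/side1.png")[150:190,255:305].astype(float)
im=np.clip(im*2.5,0,255).astype(np.uint8)
cv2.imwrite("pics/s1d.png",cv2.resize(im,None,fx=14,fy=14,interpolation=cv2.INTER_NEAREST))
E
```

```text
(no output)
```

View pics/s1d.png

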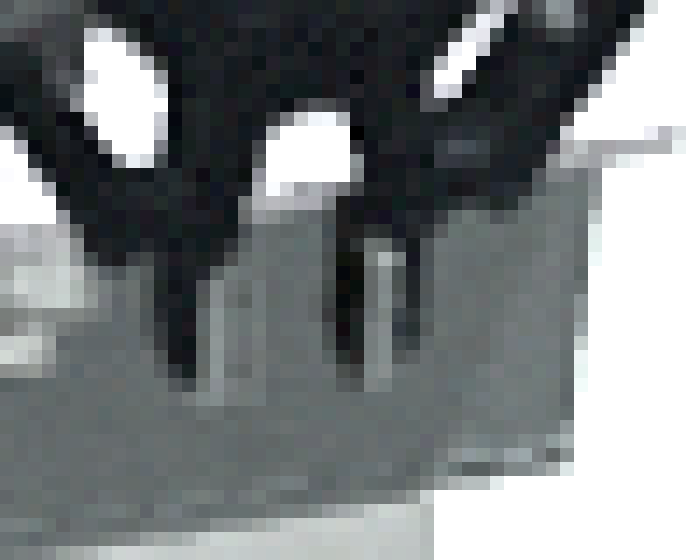

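```bash
python3 - <<'E'
from h import *
for z in (.1376,.145,.15,.155,.16):
  for y in (-.04,-.029): print(z,y,np.round(proj("side",[.5965,y,z]),1))
# blade / hook measured px  & tool-predicted
print("ped")
im=cv2.imread("pics/side0.png")[130:195,235:305].astype(float)
im=np.clip(im*2.5,0,255).astype(np.uint8)
cv2.imwrite("pics/s0d.png",cv2.resize(im,None,fx=10,fy=10,interpolation=cv2.INTER_NEAREST))
E
```

```text
0.1376 -0.04 [276.3 183.3]
0.1376 -0.029 [275.4 180.6]
0.145 -0.04 [276.4 181.4]
0.145 -0.029 [275.5 178.7]
0.15 -0.04 [276.5 180.1]
0.15 -0.029 [275.6 177.4]
0.155 -0.04 [276.6 178.8]
0.155 -0.029 [275.7 176.1]
0.16 -0.04 [276.7 177.5]
0.16 -0.029 [275.8 174.8]
ped
```

View pics/s0d.png

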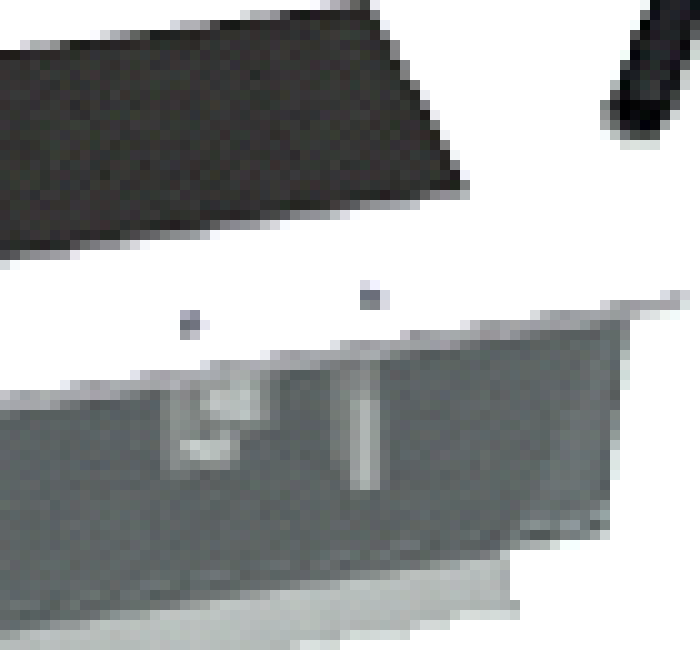

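```bash
python3 - <<'E'
from h import *
print(onz("side",295.3,183,0),onz("side",207,196.6,0))
print(onz("side",207,196.6,0))
# blade: front bottom left/right edges px, screws
for nm,u,v,z in (("blade bot L",235+34.8,130+49,.086),("blade bot R",235+38,130+49,.086),("blade top L",235+35.2,130+36.5,.137),("hook",235+18,130+47,.09),("s1",235+37,130+29.8,.146),("s2",235+19,130+32.5,.146),("edgebot",235+36,130+36.3,.137)):
    print(nm,onz("side",u-.5,v-.5,z).round(4))
# calibrator top/bottom via both views
E
```

```text
[ 6.96790569e-01  8.52091619e-02 -1.11022302e-16] [4.00025816e-01 7.70662844e-02 1.11022302e-16]
[4.00025816e-01 7.70662844e-02 1.11022302e-16]
blade bot L [0.5943 0.0351 0.086 ]
blade bot R [0.6039 0.0333 0.086 ]
blade top L [0.594  0.0352 0.137 ]
hook [0.5448 0.0491 0.09  ]
s1 [0.6032 0.0536 0.146 ]
s2 [0.5483 0.0515 0.146 ]
edgebot [0.5965 0.0356 0.137 ]
```

```bash
python3 - <<'E'
from h import *
print(tri((270.9,178.5),(241.35,172.35)))
im=cv2.imread("pics/top0.png")[160:186,228:250].astype(float)
im=np.clip(im*1.8,0,255).astype(np.uint8)
cv2.imwrite("pics/t0d.png",cv2.resize(im,None,fx=22,fy=22,interpolation=cv2.INTER_NEAREST))
E
```

```text
(array([0.60312426, 0.04095401, 0.07987914]), np.float64(0.004758887566155235))
```

View pics/t0d.png

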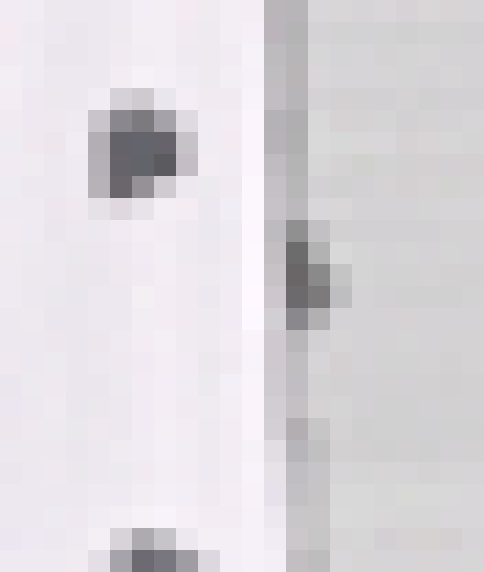

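Emit:
drive_tool --increments "0.003 0.01 -0.015 0; 0.002 0.02 -0.015 0; 0 0.01 -0.012 0; 0 0 0 0; 0 0 0 0"

```text
t: 2.53
eef_pos: [0.602, 0.0115, 0.1185]
tool_rot: [-0.0, 0.693, 0.721, -0.0]
contact_force: [0.4, 0.2, 0.8]
gripper_width: 0.281
```

```bash
python3 snap.py 2; python3 - <<'E'
from h import *
im=cv2.imread("pics/side2.png")[125:185,235:305].astype(float)
im=np.clip(im*2.5,0,255).astype(np.uint8)
cv2.imwrite("pics/s2d.png",cv2.resize(im,None,fx=10,fy=10,interpolation=cv2.INTER_NEAREST))
o=bot.get_obs(); print(o["eef_pos"],o["joint_vel"])
E
```

```text
{'t': 2.5333, 'q': [-0.5122, 0.5292, 0.5249, 1.8586, -0.3451, 0.8448, 0.2249], 'eef_pos': [0.602, 0.0115, 0.1185], 'tool_rot': [-0.0, 0.6931, 0.7208, -0.0], 'contact_force': [0.4057, 0.1554, 0.7819], 'torque': [-0.0181, 0.0274, -0.0526], 'gripper_width': 0.2811}
[0.60265987 0.00966615 0.11929414] [ 0.01073316 -0.00529688  0.00646085 -0.00143947 -0.00408034 -0.00142361
 -0.00015507]
```

View pics/s2d.png

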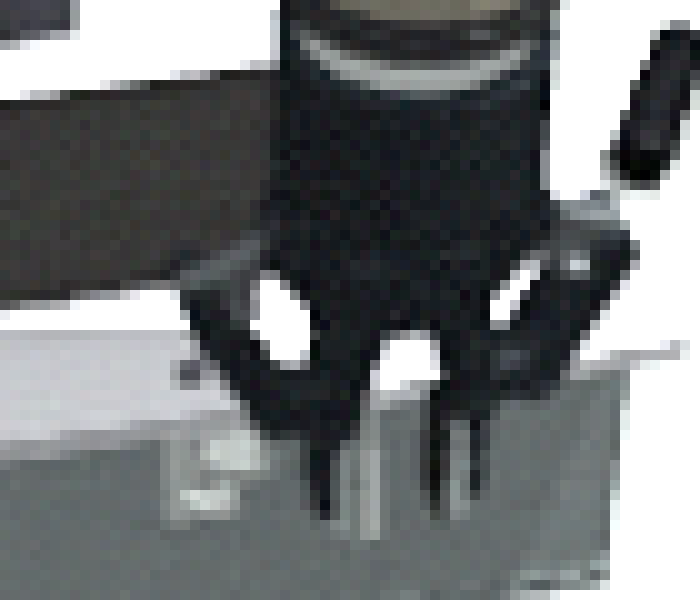

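```bash
python3 - <<'E'
from h import *
for z in (.080,.083,.087): print("blade",z,np.round(proj("side",[.601,.036,z]),1), np.round(proj("side",[.601,.0385,z]),1))
for y in (-.001,.0097,.02):
  for z in (.097,.102,.107): print("tip",y,z,np.round(proj("side",[.6027,y,z]),1))
E
```

```text
blade 0.08 [271.3 179.4] [271.1 178.9]
blade 0.083 [271.4 178.7] [271.2 178.2]
blade 0.087 [271.4 177.8] [271.2 177.2]
tip -0.001 0.097 [274.8 183.7]
tip -0.001 0.102 [274.8 182.5]
tip -0.001 0.107 [274.9 181.3]
tip 0.0097 0.097 [274.  181.3]
tip 0.0097 0.102 [274. 180.]
tip 0.0097 0.107 [274.1 178.8]
tip 0.02 0.097 [273.2 178.9]
tip 0.02 0.102 [273.3 177.7]
tip 0.02 0.107 [273.3 176.5]
```

```bash
python3 - <<'E'
from h import *
im=cv2.imread("pics/side0.png")[0:70,80:150].astype(float)
im=np.clip(im*2.5,0,255).astype(np.uint8)
cv2.imwrite("pics/s0e.png",cv2.resize(im,None,fx=10,fy=10,interpolation=cv2.INTER_NEAREST))
for dz in (0,-.009,-.022): print(dz,(np.array(proj("side",np.array([.1563,.656,.2268+dz])))-[80,0])*10)
E
```

```text
0 [426.61981061 552.8726657 ]
-0.009 [432.61433348 575.57884986]
-0.022 [441.17698548 608.01264949]
```

View pics/s0e.png

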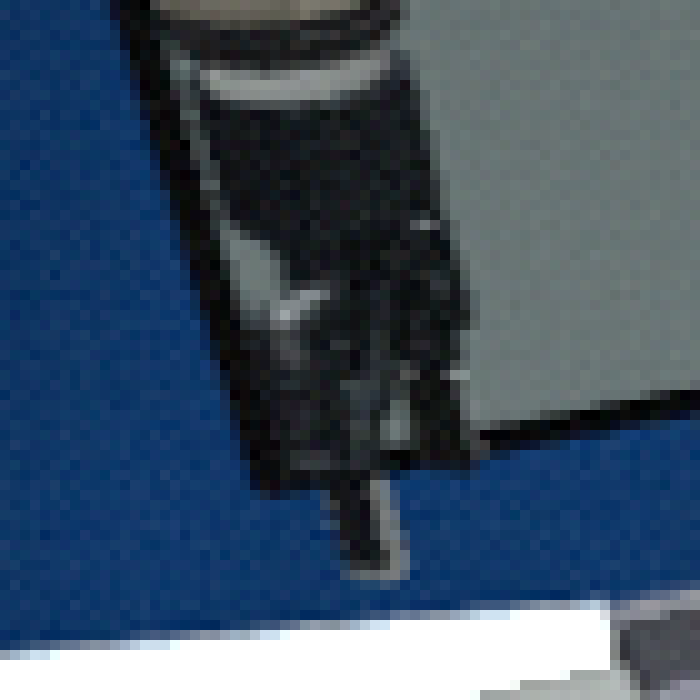

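```bash
python3 - <<'E'
from h import *
c=np.array([.1563,.656,0]); j=np.array([.232,.972,0]); k=np.array([.972,-.232,0])
for w in (.0425,.05,.057):
  for z in (.205,.215,.2268):
    print(w,z,[((np.array(proj("side",c-j*w+k*s+[0,0,z]))-[80,0]+.5)*10).round() for s in (-.011,.011)])
E
```

```text
0.0425 0.205 [array([384., 665.]), array([442., 666.])]
0.0425 0.215 [array([377., 640.]), array([435., 641.])]
0.0425 0.2268 [array([369., 610.]), array([427., 611.])]
0.05 0.205 [array([378., 674.]), array([436., 676.])]
0.05 0.215 [array([371., 649.]), array([429., 650.])]
0.05 0.2268 [array([362., 619.]), array([421., 620.])]
0.057 0.205 [array([372., 683.]), array([430., 685.])]
0.057 0.215 [array([365., 658.]), array([423., 659.])]
0.057 0.2268 [array([357., 628.]), array([415., 629.])]
```

Emit:
drive_tool --increments "0 -0.03 0 0; 0 -0.03 -0.02 0; 0 0 -0.03 0; 0 0 -0.015 0; 0 0 -0.01 0; 0 0 0 0; 0 0 0 0"

```text
t: 3.22
eef_pos: [0.6025, -0.0497, 0.0437]
tool_rot: [0.0, 0.694, 0.72, 0.0]
contact_force: [0.0, 0.4, -0.0]
gripper_width: 0.279
```

```bash
python3 snap.py 3; python3 - <<'E'
from h import *
im=cv2.imread("pics/side3.png")[150:210,235:305].astype(float)
im=np.clip(im*1.6,0,255).astype(np.uint8)
cv2.imwrite("pics/s3d.png",cv2.resize(im,None,fx=10,fy=10,interpolation=cv2.INTER_NEAREST))
o=bot.get_obs(); print(o["eef_pos"],o["joint_vel"])
p=o["eef_pos"]
for dx in (-.012,.012):
  for dy in (-.011,.011): print(dx,dy,((np.array(proj("side",p+[dx,dy,-.022]))-[235,150]+.5)*10).round())
E
```

```text
{'t': 3.2167, 'q': [-0.3614, 0.6358, 0.463, 1.8881, -0.4171, 0.7131, 0.3804], 'eef_pos': [0.6025, -0.0497, 0.0437], 'tool_rot': [0.0003, 0.694, 0.72, 0.0002], 'contact_force': [0.0446, 0.4035, -0.0086], 'torque': [0.0447, -0.0465, -0.0095], 'gripper_width': 0.2794}
[ 0.60318223 -0.04935029  0.04443342] [-0.0024163  -0.00366043 -0.00037645  0.00079748 -0.00286313 -0.00224783
  0.00133727]
-0.012 -0.011 [399. 661.]
-0.012 0.011 [383. 607.]
0.012 -0.011 [477. 650.]
0.012 0.011 [460. 596.]
```

View pics/s3d.png

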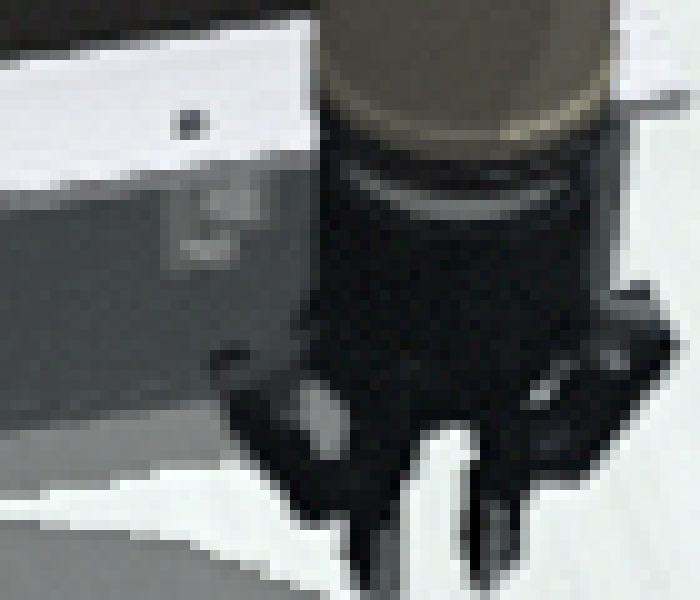

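View pics/both3.png

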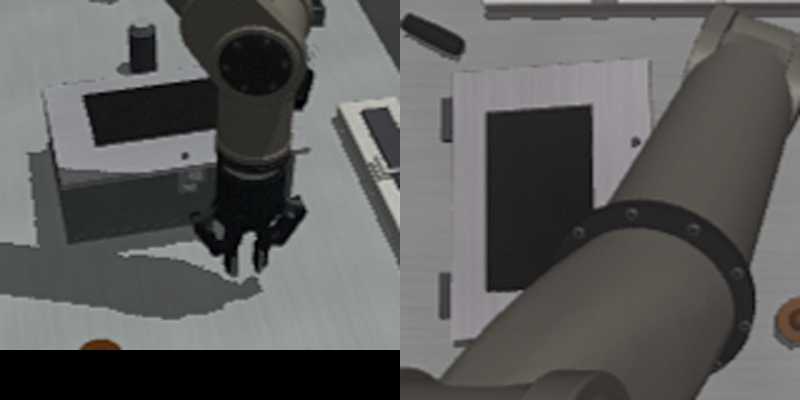

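Emit:
drive_tool --increments "0 0 -0.01 0; 0 0 -0.006 0; 0 0 0 0; 0 0 0 0"

```text
t: 3.65
eef_pos: [0.6016, -0.0491, 0.0265]
tool_rot: [-0.0, 0.694, 0.72, -0.0]
contact_force: [0.1, 0.3, 0.2]
gripper_width: 0.277
```

```bash
python3 - <<'E'
from h import *
im=bot.read_camera("side"); im=cv2.cvtColor(im,cv2.COLOR_RGB2BGR); cv2.imwrite("pics/side4.png",im)
cv2.imwrite("pics/s4d.png",cv2.resize(np.clip(im[165:230,240:305]*1.6,0,255).astype(np.uint8),None,fx=9,fy=9,interpolation=cv2.INTER_NEAREST))
p=bot.get_obs()["eef_pos"];print(p)
for dx in (-.012,.012):
  for dy in (-.011,.011): print(dx,dy,((np.array(proj("side",p+[dx,dy,-.022]))-[240,165]+.5)*9).round())
E
```

```text
[ 0.60188742 -0.04920227  0.02678141]
-0.012 -0.011 [309. 494.]
-0.012 0.011 [294. 446.]
0.012 -0.011 [378. 484.]
0.012 0.011 [363. 436.]
```

View pics/s4d.png

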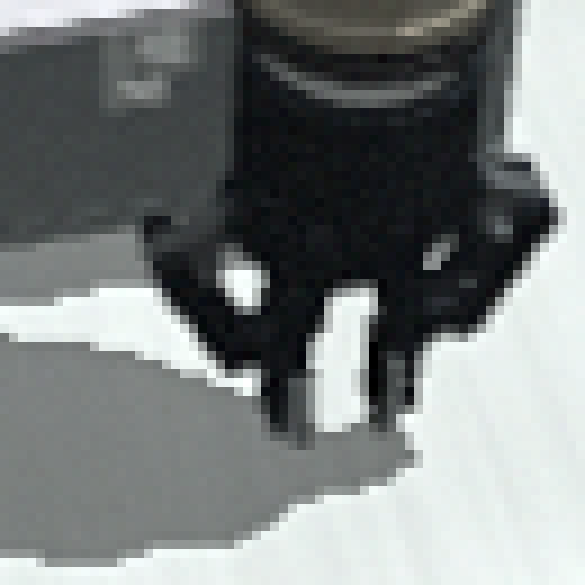

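Emit:
drive_tool --increments "0 0 -0.003 0; 0 0 -0.003 0; 0 0 0 0; 0 0 0 0"

```text
t: 4.03
eef_pos: [0.6019, -0.0493, 0.0208]
tool_rot: [-0.0, 0.694, 0.72, -0.0]
contact_force: [-0.9, -0.3, -0.4]
gripper_width: 0.283
```

Emit:
drive_tool --increments "0 0 -0.002 0; 0 0 0 0; 0 0 -0.002 0; 0 0 0 0; 0 0 -0.002 0; 0 0 0 0"

```text
t: 4.53
eef_pos: [0.6019, -0.0492, 0.0146]
tool_rot: [-0.0, 0.694, 0.72, -0.0]
contact_force: [-0.4, 0.3, 0.2]
gripper_width: 0.279
```

Emit:
drive_tool --increments "0 0 -0.002 0; 0 0 0 0; 0 0 -0.002 0; 0 0 0 0; 0 0 -0.002 0; 0 0 0 0"

```text
t: 5.03
eef_pos: [0.6019, -0.0492, 0.0086]
tool_rot: [-0.0, 0.694, 0.72, -0.0]
contact_force: [-0.1, -0.2, -0.5]
gripper_width: 0.282
```

Emit:
drive_tool --increments "0 0 -0.002 0; 0 0 0 0; 0 0 -0.002 0; 0 0 0 0; 0 0 -0.001 0; 0 0 0 0"

```text
t: 5.53
eef_pos: [0.6019, -0.0492, 0.0038]
tool_rot: [-0.0, 0.694, 0.72, -0.0]
contact_force: [0.4, -0.3, -0.0]
gripper_width: 0.282
```

```bash
python3 - <<'E'
from h import *
im=bot.read_camera("side"); im=cv2.cvtColor(im,cv2.COLOR_RGB2BGR); cv2.imwrite("pics/side5.png",im)
cv2.imwrite("pics/s5d.png",cv2.resize(np.clip(im[175:240,240:305]*1.6,0,255).astype(np.uint8),None,fx=9,fy=9,interpolation=cv2.INTER_NEAREST))
p=bot.get_obs()["eef_pos"];print(p)
E
```

```text
[ 0.60196115 -0.04928557  0.00385545]
```

View pics/s5d.png

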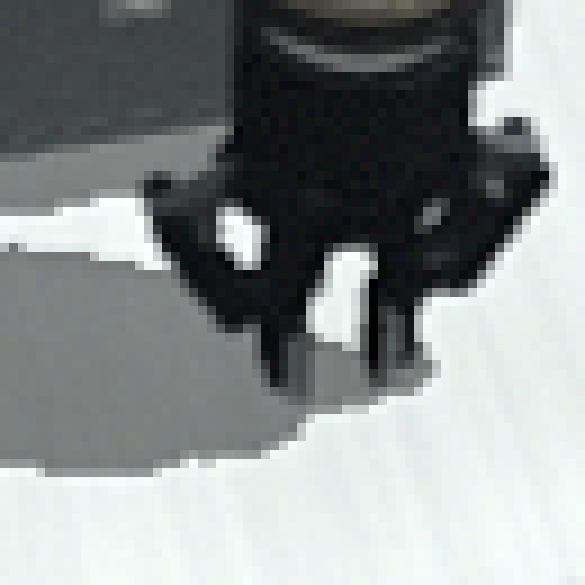

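```bash
python3 - <<'E'
from h import *
for z in (0,.005,.01): print(z,onz("side",272.3,217.6,z).round(4),onz("side",282.8,217.3,z).round(4))
E
```

```text
0 [ 0.5881 -0.0484  0.    ] [ 0.62   -0.0531  0.    ]
0.005 [ 0.587  -0.0525  0.005 ] [ 0.6187 -0.0572  0.005 ]
0.01 [ 0.5859 -0.0566  0.01  ] [ 0.6174 -0.0612  0.01  ]
```

Emit:
drive_tool --increments "0 0 -0.002 0; 0 0 0 0; 0 0 -0.002 0; 0 0 0 0"

```text
t: 5.92
eef_pos: [0.6018, -0.0492, -0.0004]
tool_rot: [-0.0, 0.694, 0.72, -0.0]
contact_force: [-0.5, 0.4, 0.1]
gripper_width: 0.284
```

Emit:
drive_tool --increments "0 0 -0.002 0; 0 0 0 0; 0 0 -0.002 0; 0 0 0 0"

```text
t: 6.25
eef_pos: [0.6022, -0.0493, -0.0034]
tool_rot: [-0.0, 0.694, 0.72, 0.0]
contact_force: [-1.8, 0.4, 7.5]
gripper_width: 0.28
```

Emit:
drive_tool --increments "0 0 0.02 0; 0 0 0.035 0; 0 0.02 0.024 0; -0.001 0.02 0 0; -0.001 0.015 0 0; 0 0 0 0; 0 0 0 0"

```text
t: 6.83
eef_pos: [0.5999, 0.0066, 0.0748]
tool_rot: [-0.0, 0.693, 0.721, -0.0]
contact_force: [0.6, -0.6, 0.0]
gripper_width: 0.279
```

```bash
cat > v.py <<'E'
import sys
from h import *
k,x0,y0,x1,y1,f=sys.argv[1],*map(int,sys.argv[2:7])
im=bot.read_camera("side"); im=cv2.cvtColor(im,cv2.COLOR_RGB2BGR); cv2.imwrite(f"pics/side{k}.png",im)
cv2.imwrite(f"pics/v{k}.png",cv2.resize(np.clip(im[y0:y1,x0:x1]*2.2,0,255).astype(np.uint8),None,fx=f,fy=f,interpolation=cv2.INTER_NEAREST))
o=bot.get_obs();print(o["t"],o["eef_pos"].round(4),o["contact_force"].round(1),o["gripper_width"])
E
python3 v.py 6 235 120 305 185 9; python3 -c "
from h import *
print(onz('top',242.9,172.4,.083), onz('top',242.0,172.4,.083), onz('side',270.9,178.5,.083))"
```

```text
6.8833 [0.5998 0.0052 0.0748] [ 0.3 -1.3 -0.2] 0.2826305488346793
[0.60463054 0.03635331 0.083     ] [0.60464645 0.03895474 0.083     ] [0.59985932 0.03723609 0.083     ]
```

View pics/v6.png

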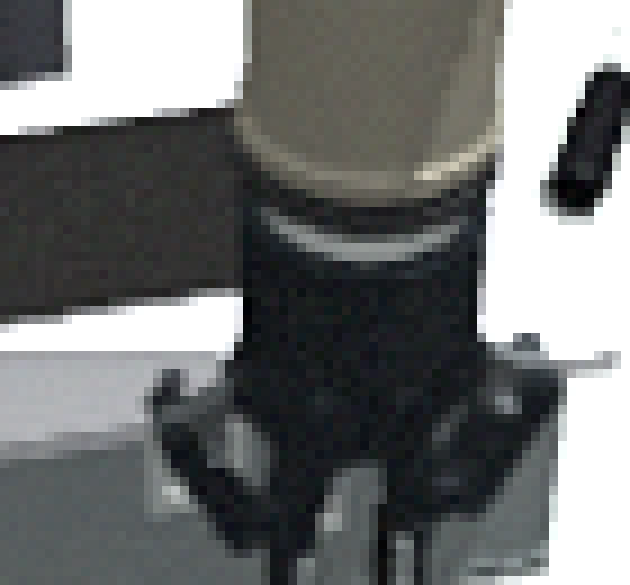

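Emit:
drive_tool --increments "0 0.01 0 0; 0 0.006 0 0; 0 0.003 0 0; 0 0 0 0; 0 0 0 0"

```text
t: 7.3
eef_pos: [0.6, 0.0238, 0.0748]
tool_rot: [0.0, 0.694, 0.72, -0.0]
contact_force: [-0.0, -3.3, -1.7]
gripper_width: 0.279
```

```bash
python3 v.py 7 235 125 305 190 9
```

```text
7.35 [0.6    0.0238 0.0748] [ 0.1 -3.1 -1.4] 0.2815904050970826
```

View pics/v7.png

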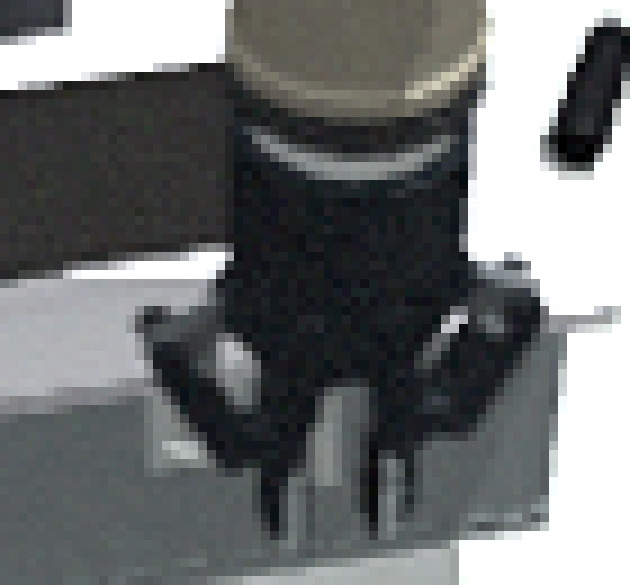

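Emit:
drive_tool --increments "0 0.002 0 0; 0 0 0 0; 0 0 0 0"

```text
t: 7.6
eef_pos: [0.5999, 0.0238, 0.0749]
tool_rot: [0.001, 0.695, 0.719, -0.001]
contact_force: [0.9, -7.8, -2.2]
gripper_width: 0.278
```

```bash
python3 - <<'E'
from h import *
o=bot.get_obs(); print({x:np.round(o[x],3).tolist() for x in ("t","eef_pos","tool_rot","contact_force","torque","gripper_width")})
E
```

```text
{'t': 7.6, 'eef_pos': [0.6, 0.024, 0.075], 'tool_rot': [0.001, 0.695, 0.719, -0.001], 'contact_force': [0.937, -7.822, -2.226], 'torque': [-1.337, -0.141, 0.011], 'gripper_width': 0.278}
```

Emit:
drive_tool --increments "0 -0.002 0 0; -0.004 0 0 0; -0.004 0 0 0; -0.004 0 0 0; -0.003 0 0 0; 0 0 0 0; 0 0 0 0"

```text
t: 8.18
eef_pos: [0.585, 0.0234, 0.0754]
tool_rot: [0.001, 0.694, 0.72, -0.0]
contact_force: [0.1, -6.3, 1.9]
gripper_width: 0.282
```

```bash
python3 v.py 8 235 125 305 190 9;  python3 - <<'E'
from h import *
o=bot.get_obs(); print({x:np.round(o[x],3).tolist() for x in ("t","eef_pos","tool_rot","contact_force","torque","gripper_width")})
E
```

```text
8.2333 [0.5851 0.0234 0.0754] [ 0.5 -6.1  0.5] 0.28288109137791695
{'t': 8.233, 'eef_pos': [0.585, 0.023, 0.075], 'tool_rot': [0.001, 0.694, 0.72, -0.0], 'contact_force': [0.484, -6.07, 0.477], 'torque': [-0.979, -0.014, 0.001], 'gripper_width': 0.283}
```

View pics/v8.png

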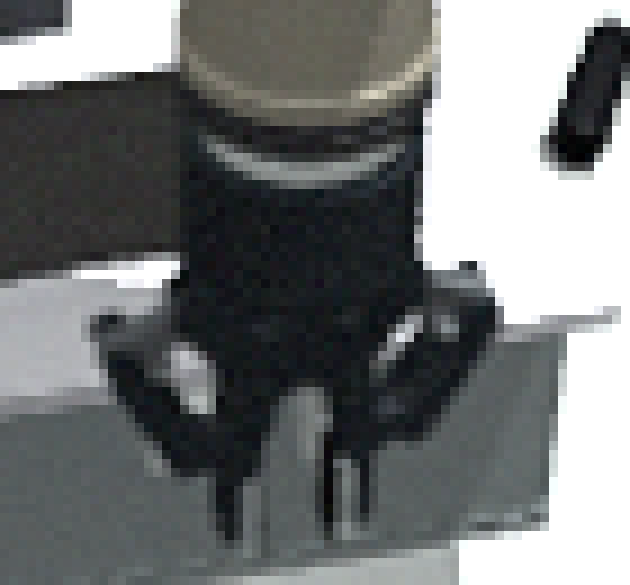

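Emit:
drive_tool --increments "0.008 -0.004 0.006 0; 0.007 0 0.006 0; 0 0.003 0 0; 0 0.002 0 0; 0 0.002 0 0; 0 0.002 0 0; 0 0 0 0; 0 0 0 0"

```text
t: 8.9
eef_pos: [0.6011, 0.0265, 0.0875]
tool_rot: [0.002, 0.695, 0.719, -0.0]
contact_force: [2.8, -9.5, 1.4]
gripper_width: 0.279
```

```bash
cat > st.py <<'E'
from h import *
o=bot.get_obs(); print({x:np.round(o[x],3).tolist() for x in ("t","eef_pos","tool_rot","contact_force","torque","gripper_width")})
F=o["contact_force"];M=o["torque"];print("rz",-M[0]/F[1] if abs(F[1])>1 else None,"rx",M[2]/F[1])
E
python3 st.py
```

```text
{'t': 8.9, 'eef_pos': [0.601, 0.026, 0.087], 'tool_rot': [0.002, 0.695, 0.719, -0.0], 'contact_force': [2.846, -9.544, 1.35], 'torque': [-1.585, -0.53, -0.014], 'gripper_width': 0.279}
rz -0.1660753747190594 rx 0.0014757248571999266
```

```bash
python3 v.py 9 235 125 305 190 9
```

```text
8.95 [0.6011 0.0265 0.0875] [ 2.1 -9.8  1.2] 0.28170565451395674
```

View pics/v9.png

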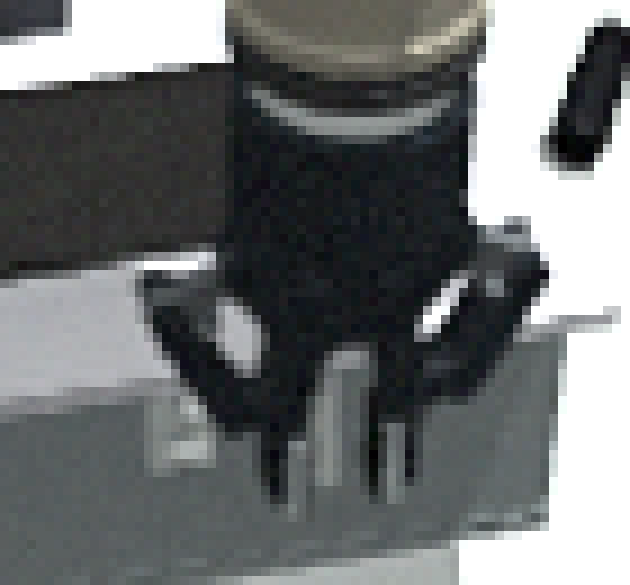

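Emit:
drive_tool --increments "0 -0.025 0 0; 0 -0.035 0 0; 0.006 -0.035 -0.01 0.12; 0.006 0 -0.02 0.12; 0.006 0 -0.02 0.12; 0.006 0 -0.005 0.12; 0.006 0 0 0.12; 0 0 0 0.12; 0 0 0 0.12; 0 0 0 0.12; 0 0 0 0.12; 0 0 0 0.12"

```text
t: 9.95
eef_pos: [0.6296, -0.0641, 0.0316]
tool_rot: [-0.001, 0.163, 0.987, 0.0]
contact_force: [-0.4, 0.6, 1.3]
gripper_width: 0.28
```

Emit:
drive_tool --increments "0 0 0 0.12; 0 0 0 0.12; 0 0 0 0.12; 0 0 0 0; 0 0 0 0"

```text
t: 10.37
eef_pos: [0.6297, -0.0646, 0.0317]
tool_rot: [-0.0, -0.012, 1.0, 0.0]
contact_force: [-0.2, 0.0, 0.2]
gripper_width: 0.278
```

```bash
python3 st.py; python3 v.py 10 235 125 320 210 7
```

```text
{'t': 10.367, 'eef_pos': [0.63, -0.065, 0.032], 'tool_rot': [-0.0, -0.012, 1.0, 0.0], 'contact_force': [-0.174, 0.044, 0.152], 'torque': [0.026, 0.01, 0.02], 'gripper_width': 0.278}
rz None rx 0.44813448253799065
10.4167 [ 0.6298 -0.0647  0.0318] [ 0.1  0.1 -0.5] 0.28256074571879986
```

View pics/v10.png

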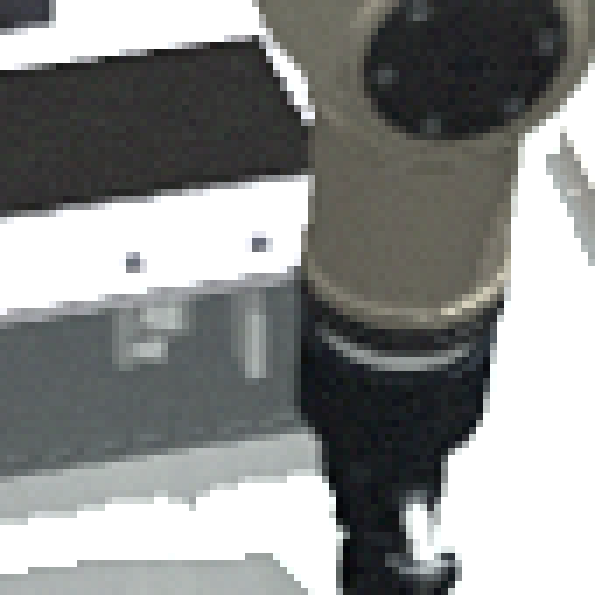

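Emit:
drive_tool --increments "0.006 0.015 -0.002 0; 0 0.02 0 0; 0 0.012 0 0; 0 0.006 0 0; 0 0 0 0; 0 0 0 0"

```text
t: 10.92
eef_pos: [0.636, -0.0118, 0.0299]
tool_rot: [-0.0, -0.013, 1.0, -0.0]
contact_force: [-1.0, -0.4, -0.2]
gripper_width: 0.282
```

```bash
python3 st.py; python3 v.py 11 235 120 320 205 7
```

```text
{'t': 10.917, 'eef_pos': [0.636, -0.012, 0.03], 'tool_rot': [-0.0, -0.013, 1.0, -0.0], 'contact_force': [-0.964, -0.416, -0.162], 'torque': [-0.007, -0.061, 0.033], 'gripper_width': 0.282}
rz None rx -0.07959804148870875
10.9667 [ 0.6361 -0.0126  0.03  ] [ 0.4 -0.   0.1] 0.28425772226300355
```

View pics/v11.png

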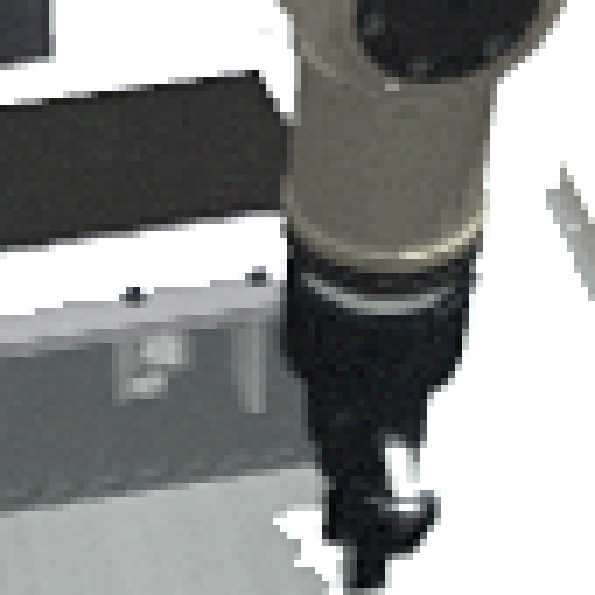

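Emit:
drive_tool --increments "0 0.004 0 0; -0.004 0.003 0 0; -0.004 0 0 0; -0.003 0 0 0; -0.003 0 0 0; 0 0 0 0"

```text
t: 11.47
eef_pos: [0.621, -0.0056, 0.0298]
tool_rot: [-0.001, -0.013, 1.0, -0.0]
contact_force: [-0.7, -2.7, -2.7]
gripper_width: 0.281
```

```bash
python3 st.py
```

```text
{'t': 11.467, 'eef_pos': [0.621, -0.006, 0.03], 'tool_rot': [-0.001, -0.013, 1.0, -0.0], 'contact_force': [-0.658, -2.745, -2.69], 'torque': [-0.505, 0.02, -0.012], 'gripper_width': 0.281}
rz -0.1839369975420594 rx 0.004515937309796738
```

Emit:
drive_tool --increments "0 0 -0.006 0; 0 0 -0.004 0; -0.003 0 0 0; -0.003 0 0 0; 0 0 0 0"

```text
t: 11.88
eef_pos: [0.6158, -0.0048, 0.02]
tool_rot: [0.0, -0.013, 1.0, 0.0]
contact_force: [0.8, 1.2, -0.8]
gripper_width: 0.278
```

```bash
python3 st.py; python3 v.py 12 235 120 320 205 7
```

```text
{'t': 11.883, 'eef_pos': [0.616, -0.005, 0.02], 'tool_rot': [0.0, -0.013, 1.0, 0.0], 'contact_force': [0.812, 1.177, -0.823], 'torque': [-0.024, -0.241, -0.126], 'gripper_width': 0.278}
rz 0.020588480387484405 rx -0.1066120822192279
11.9333 [ 0.6162 -0.0049  0.0202] [ 2.1  0.5 -0.5] 0.27836447307786805
```

View pics/v12.png

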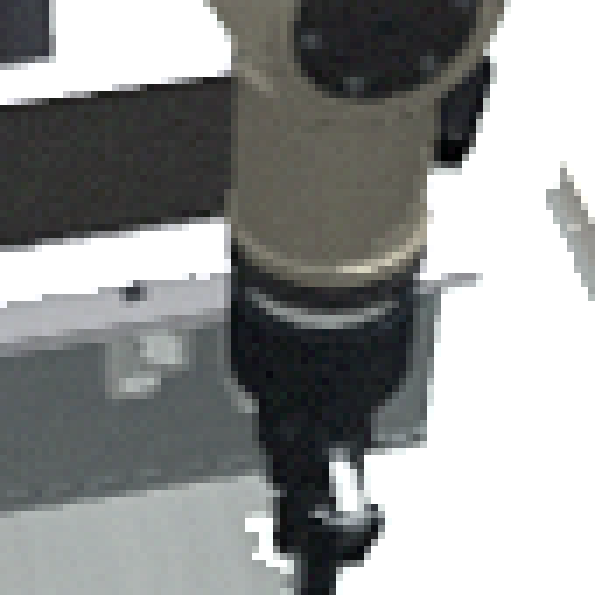

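Emit:
drive_tool --increments "-0.003 0 0 0; -0.003 0 0 0; -0.003 0 0 0; -0.003 0 0 0; 0 0 0 0; 0 0 0 0"

```text
t: 12.43
eef_pos: [0.6043, -0.0054, 0.0203]
tool_rot: [0.0, -0.013, 1.0, 0.0]
contact_force: [3.4, -0.5, 0.1]
gripper_width: 0.278
```

```bash
python3 st.py; python3 v.py 13 235 120 320 205 7
```

```text
{'t': 12.433, 'eef_pos': [0.604, -0.005, 0.02], 'tool_rot': [0.0, -0.013, 1.0, 0.0], 'contact_force': [3.415, -0.548, 0.101], 'torque': [-0.049, -0.377, -0.214], 'gripper_width': 0.278}
rz None rx 0.3902829220064808
12.4833 [ 0.6044 -0.0054  0.0202] [ 3.4 -0.6  0.1] 0.280039978109691
```

View pics/v13.png

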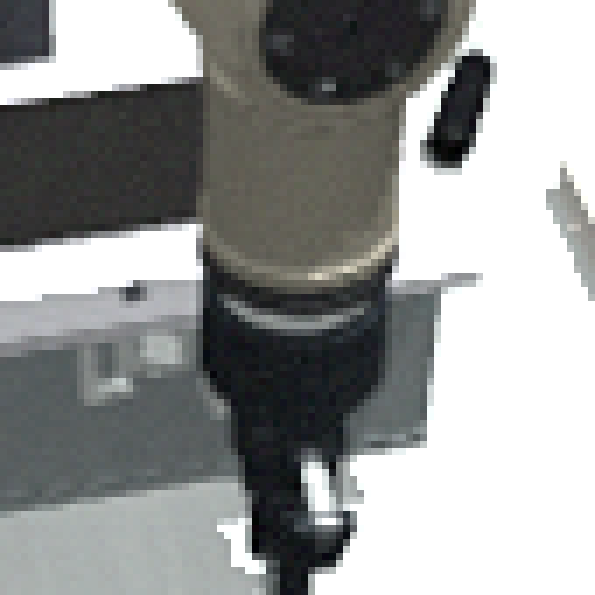

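Emit:
drive_tool --increments "0 0 0.005 0; 0 0 0.005 0; 0 0.0005 0.005 0; 0 0.0005 0.005 0; 0 0.0005 0.005 0; 0 0.0005 0.005 0; 0 0 0 0"

```text
t: 13.07
eef_pos: [0.6047, -0.0028, 0.0511]
tool_rot: [0.001, -0.013, 1.0, 0.0]
contact_force: [3.6, 0.2, -1.0]
gripper_width: 0.282
```

```bash
python3 st.py; python3 v.py 14 180 100 320 205 5
```

```text
{'t': 13.067, 'eef_pos': [0.605, -0.003, 0.051], 'tool_rot': [0.001, -0.013, 1.0, 0.0], 'contact_force': [3.559, 0.164, -1.044], 'torque': [0.007, -0.385, -0.182], 'gripper_width': 0.282}
rz None rx -1.1094339243812619
13.1167 [ 0.6048 -0.003   0.051 ] [3.7 0.9 0.4] 0.27656562603420903
```

View pics/v14.png

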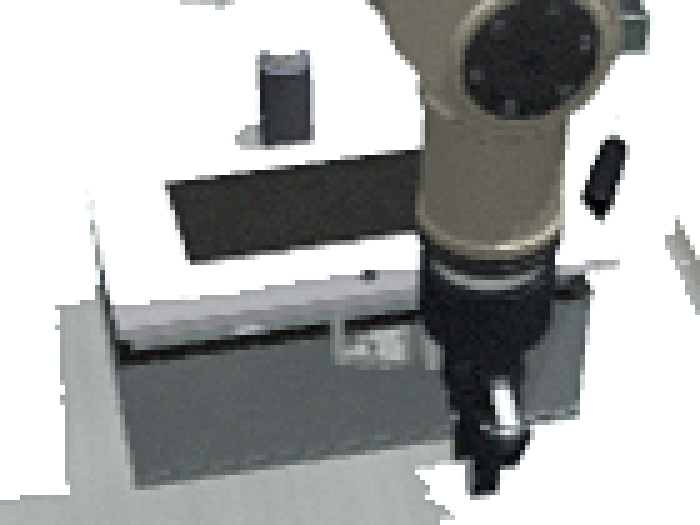

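Emit:
drive_tool --increments "0 0.0008 0.005 0; 0 0.0008 0.005 0; 0 0.001 0.006 0; 0 0.001 0.006 0; 0 0.001 0.006 0; 0 0.0015 0.006 0; 0 0.0015 0.006 0; 0 0 0 0"

```text
t: 13.78
eef_pos: [0.6051, 0.0043, 0.0917]
tool_rot: [0.001, -0.013, 1.0, 0.0]
contact_force: [3.2, -0.9, 1.1]
gripper_width: 0.281
```

```bash
python3 st.py; python3 v.py 15 180 80 320 205 5
```

```text
{'t': 13.783, 'eef_pos': [0.605, 0.004, 0.092], 'tool_rot': [0.001, -0.013, 1.0, 0.0], 'contact_force': [3.216, -0.926, 1.062], 'torque': [-0.06, -0.404, -0.198], 'gripper_width': 0.281}
rz None rx 0.21412593799222918
13.8333 [0.6052 0.0044 0.0914] [ 3.4 -0.2  1.1] 0.2797807011221954
```

View pics/v15.png

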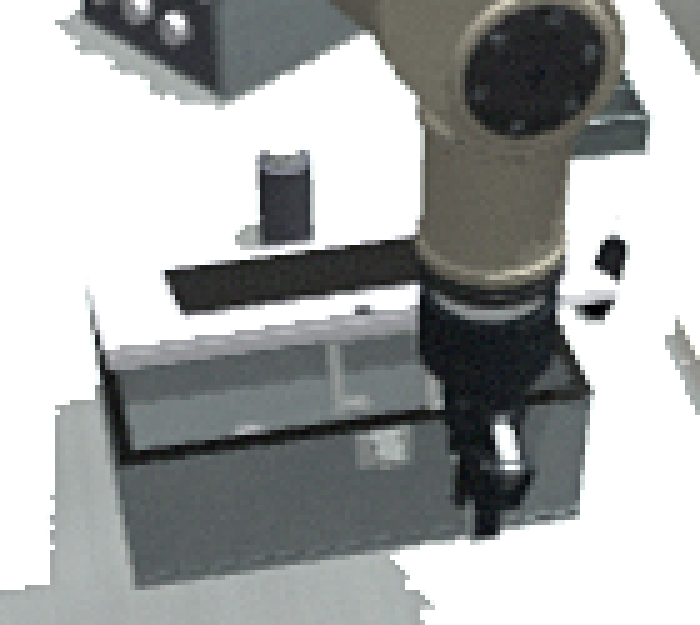

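Emit:
drive_tool --increments "0.002 0.004 0.01 0; 0.002 0.0044 0.01 0; 0.002 0.0044 0.01 0; 0.002 0.0046 0.0098 0; 0.002 0.006 0.009 0; 0.002 0.006 0.009 0; 0.002 0.0065 0.009 0; 0.001 0.0066 0.0085 0; 0 0 0 0"

```text
t: 14.58
eef_pos: [0.6199, 0.0488, 0.1677]
tool_rot: [0.001, -0.014, 1.0, 0.001]
contact_force: [-1.2, -1.9, 2.3]
gripper_width: 0.279
```

```bash
python3 st.py; python3 v.py 16 180 60 320 185 5
```

```text
{'t': 14.583, 'eef_pos': [0.62, 0.049, 0.168], 'tool_rot': [0.001, -0.014, 1.0, 0.001], 'contact_force': [-1.212, -1.865, 2.309], 'torque': [-0.098, -0.035, -0.017], 'gripper_width': 0.279}
rz -0.05265568995027226 rx 0.009287803374487607
14.6333 [0.62   0.0485 0.167 ] [ 0.6 -1.9  1.1] 0.2811281804380663
```

View pics/v16.png

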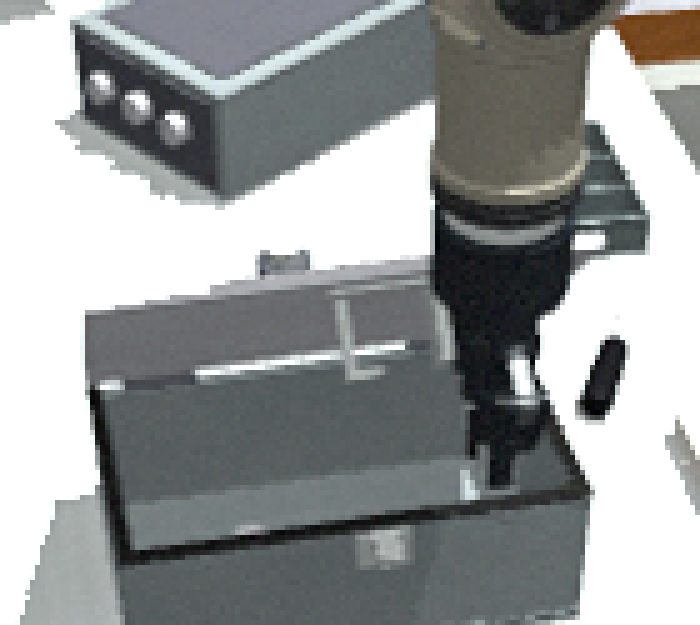

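Emit:
drive_tool --increments "0 0.0075 0.0078 0; 0 0.0078 0.0075 0; 0 0.008 0.0073 0; 0 0.0085 0.007 0; 0 0.009 0.006 0; 0 0.0092 0.006 0; 0 0.0095 0.0056 0; 0 0.0095 0.0052 0; 0 0.01 0.0045 0; 0 0.01 0.004 0; 0 0.01 0.0035 0; 0 0.0108 0.003 0"

```text
t: 15.63
eef_pos: [0.6186, 0.1577, 0.2326]
tool_rot: [-0.001, -0.013, 1.0, -0.0]
contact_force: [-1.0, -3.0, -2.6]
gripper_width: 0.28
```

Emit:
drive_tool --increments "0 0.0107 0.002 0; 0 0.0107 0.002 0; 0 0.0108 0.0015 0; 0 0.0108 0.001 0; 0 0.011 0 0; 0 0.006 0 0; 0 0 0 0"

```text
t: 16.22
eef_pos: [0.6187, 0.2197, 0.2392]
tool_rot: [0.0, -0.015, 1.0, 0.001]
contact_force: [-0.3, -0.5, 0.2]
gripper_width: 0.277
```

```bash
python3 st.py; python3 v.py 17 180 30 340 185 4
```

```text
{'t': 16.217, 'eef_pos': [0.619, 0.22, 0.239], 'tool_rot': [0.0, -0.015, 1.0, 0.001], 'contact_force': [-0.26, -0.485, 0.238], 'torque': [0.021, 0.012, -0.015], 'gripper_width': 0.277}
rz None rx 0.030659969487580062
16.2667 [0.6189 0.2186 0.2392] [ 0.9 -0.7  0.1] 0.2798450028406877
```

View pics/v17.png

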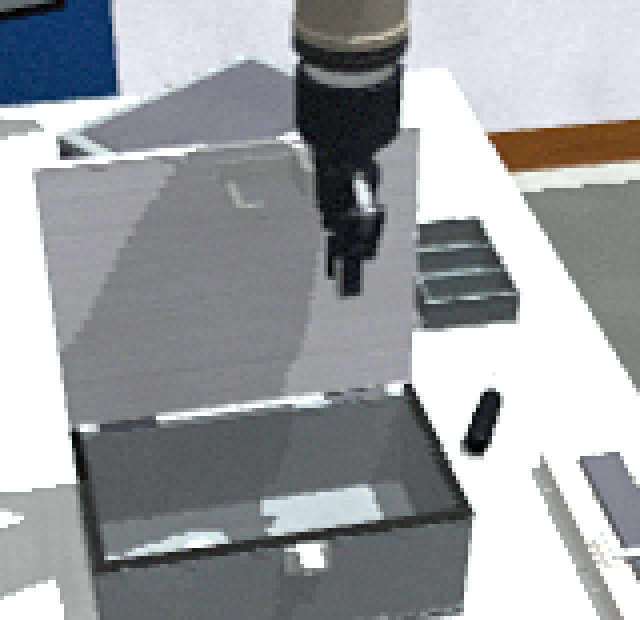

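```bash
python3 - <<'E'
from h import *
print(bot.get_obs()["q"].round(3))
im=cv2.imread("pics/top0.png"); hsv=cv2.cvtColor(im,cv2.COLOR_BGR2HSV)
for nm,m in (("brown",(hsv[...,1]>90)&(hsv[...,0]<15)&(hsv[...,2]>40)),("yellow",(hsv[...,1]>90)&(hsv[...,0]>=18)&(hsv[...,0]<40)&(hsv[...,2]>60)),("white",(hsv[...,2]>125)&(hsv[...,1]<40))):
    N,l,s,c=cv2.connectedComponentsWithStats(m.astype(np.uint8))
    for i in range(1,N):
        if s[i,4]>100 and 280<c[i][0]<380 and c[i][1]>130: print(nm,s[i],onz("top",*c[i],.024).round(4))
E
```

```text
[-0.457  0.436  0.032  1.593 -0.016  1.112  1.178]
brown [291 230  17  17 233] [ 0.419  -0.1284  0.024 ]
brown [348 238  18  18 244] [ 0.3918 -0.2955  0.024 ]
yellow [314 186  18  17 246] [ 0.55  -0.203  0.024]
white [320 219  19  18 241] [ 0.4495 -0.2176  0.024 ]
```

Emit:
drive_tool --increments "0 -0.03 0 0.05; 0 -0.04 0 0.05; -0.005 -0.04 0 0.06; -0.015 -0.035 0 0.06; -0.018 -0.035 0 0.06; -0.018 -0.035 0 0.06; -0.018 -0.035 0 0.06; -0.018 -0.035 -0.01 0.06; -0.018 -0.035 -0.02 0.06; -0.018 -0.035 -0.02 0.06; -0.018 -0.035 -0.02 0.06; -0.018 -0.035 -0.01 0.06" --grip 0.8

```text
t: 17.27
eef_pos: [0.4566, -0.2033, 0.1613]
tool_rot: [-0.0, -0.357, 0.934, 0.0]
contact_force: [0.4, -1.0, -0.2]
gripper_width: 0.8
```

Emit:
drive_tool --increments "-0.004 -0.007 -0.03 0.1; -0.0035 -0.007 -0.03 0.1; 0 0 -0.03 0.1; 0 0 -0.025 0; 0 0 -0.01 0; 0 0 0 0; 0 0 0 0"

```text
t: 17.85
eef_pos: [0.4511, -0.2166, 0.038]
tool_rot: [0.0, -0.491, 0.871, -0.0]
contact_force: [-0.6, -0.6, 0.3]
gripper_width: 0.801
```

```bash
python3 snap.py 20; python3 - <<'E'
from h import *
a=cv2.imread("pics/side20.png")[220:310,190:290]; b=cv2.imread("pics/top20.png")[180:280,280:380]
a=cv2.resize(a,(400,360),interpolation=cv2.INTER_CUBIC); a=cv2.copyMakeBorder(a,0,40,0,0,cv2.BORDER_CONSTANT); b=cv2.resize(b,(400,400),interpolation=cv2.INTER_CUBIC)
cv2.imwrite("pics/b20.png",np.hstack([a,b])); print(bot.get_obs()["eef_pos"])
E
```

```text
{'t': 17.85, 'q': [0.3235, 0.4723, -0.0008, 2.1119, 0.0005, 0.5571, 2.9188], 'eef_pos': [0.4511, -0.2166, 0.038], 'tool_rot': [0.0001, -0.4906, 0.8714, -0.0001], 'contact_force': [-0.5782, -0.5862, 0.2503], 'torque': [-0.0195, -0.0375, 0.0305], 'gripper_width': 0.8012}
[ 0.45198039 -0.21683477  0.03907378]
```

View pics/b20.png

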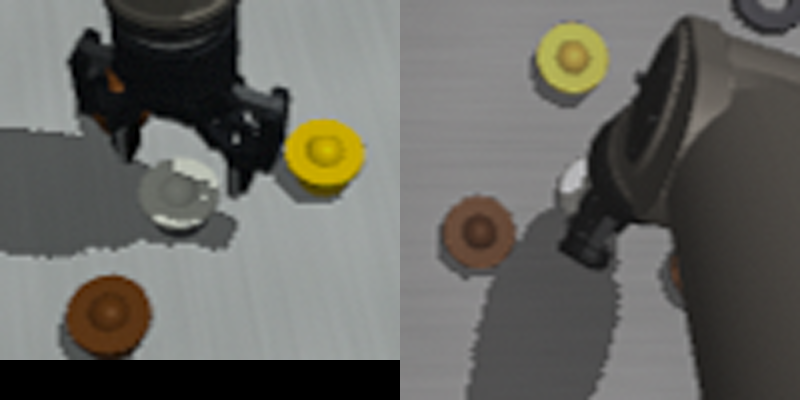

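View pics/top20.png

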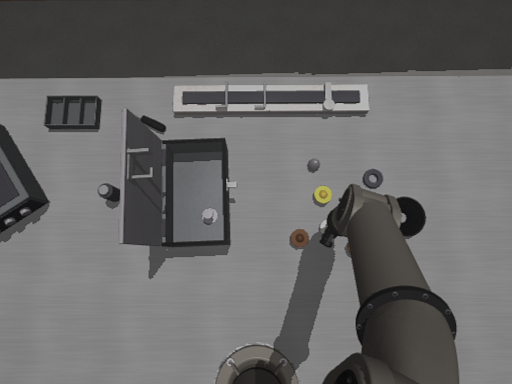

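Emit:
drive_tool --increments "0 0 0 -0.12; 0 0 0 -0.12; 0 0 0 -0.12; 0 0 0 -0.12; 0 0 0 -0.12; 0 0 0 -0.12; 0 0 0 -0.12; 0 0 0 -0.12; 0 0 0 -0.12; 0 0 0 -0.12; -0.002 0 0 0; 0 0 0 0"

```text
t: 18.95
eef_pos: [0.4493, -0.2163, 0.0387]
tool_rot: [0.001, 0.085, 0.996, -0.0]
contact_force: [-0.5, 0.2, -0.2]
gripper_width: 0.801
```

```bash
python3 - <<'E'
from h import *
im=cv2.imread("pics/top20.png")[130:250,115:245]; cv2.imwrite("pics/ped.png",cv2.resize(np.clip(im*1.5,0,255).astype(np.uint8),None,fx=5,fy=5,interpolation=cv2.INTER_CUBIC))
p=[.489,.140,.06]; print((np.array(proj("top",p))-[115,130]+.5)*5, bot.get_obs()["q"][6])
E
```

```text
[464.32284494 419.25479549] 1.9925230034899426
```

View pics/ped.png

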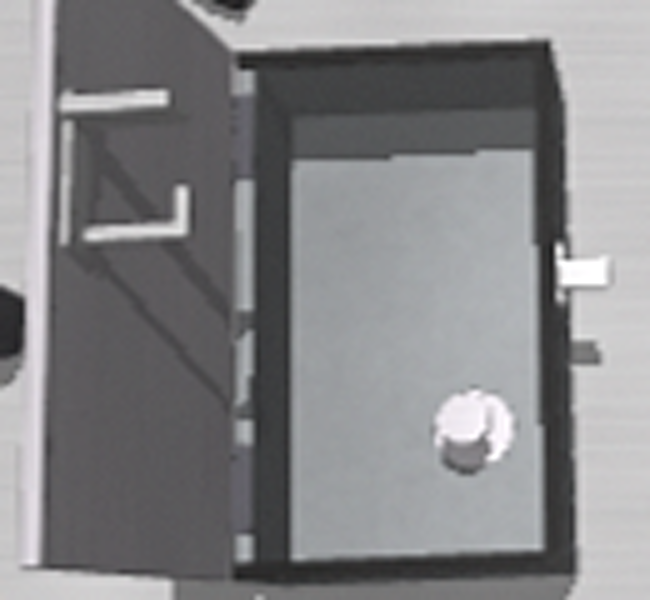

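```bash
python3 - <<'E'
from h import *
g=lambda u,v,z: onz("top",u/5+115-.5,v/5+130-.5,z)
f1,f2,h1,h2=g(549,42,.11),g(575,572,.11),g(238,55,.11),g(235,578,.11)
print(f1,f2,h1,h2, np.linalg.norm(f1-f2),np.linalg.norm(h1-h2),np.linalg.norm(f1-h1))
c=(f1+f2+h1+h2)/4; cy=((f2-f1)+(h2-h1)); cy/=np.linalg.norm(cy); cx=np.array([cy[1],-cy[0],0]); print("c",c,cx,cy,"ped",c-.03*cx+.06*cy)
print("ped direct",g(467,418,.06))
E
```

```text
[0.69989283 0.0887887  0.11      ] [0.39926608 0.07181426 0.11      ] [0.69328655 0.26685596 0.11      ] [0.39697205 0.25598263 0.11      ] 0.3011055870258905 0.29651393057779024 0.1781897629359294
c [0.54735438 0.17086039 0.11      ] [-0.04660011  0.99891362  0.        ] [-0.99891362 -0.04660011  0.        ] ped [0.48881757 0.13809697 0.11      ]
ped direct [0.48972272 0.13846165 0.06      ]
```

Emit:
drive_tool --increments "0 -0.0005 -0.01 0; 0 0 -0.01 0; 0 0 -0.008 0; 0 0 -0.005 0; 0 0 0 0"

```text
t: 19.37
eef_pos: [0.4474, -0.2167, 0.0029]
tool_rot: [-0.001, 0.087, 0.996, 0.0]
contact_force: [0.0, -0.6, -0.7]
gripper_width: 0.801
```

Emit:
drive_tool --increments "0.002 0 -0.003 0; 0 0 -0.003 0; 0 0 0 0; 0 0 0 0"

```text
t: 19.7
eef_pos: [0.4506, -0.217, -0.0015]
tool_rot: [-0.0, 0.087, 0.996, 0.0]
contact_force: [-0.1, 0.3, -0.8]
gripper_width: 0.8
```

```bash
python3 st.py; python3 v.py 21 190 210 290 310 6
```

```text
{'t': 19.7, 'eef_pos': [0.451, -0.217, -0.002], 'tool_rot': [-0.0, 0.087, 0.996, 0.0], 'contact_force': [-0.111, 0.341, -0.843], 'torque': [-0.034, 0.03, -0.013], 'gripper_width': 0.8}
rz None rx -0.03713411393898937
19.75 [ 0.4506 -0.217  -0.0014] [0.1 0.1 0.1] 0.7999488843698651
```

View pics/v21.png

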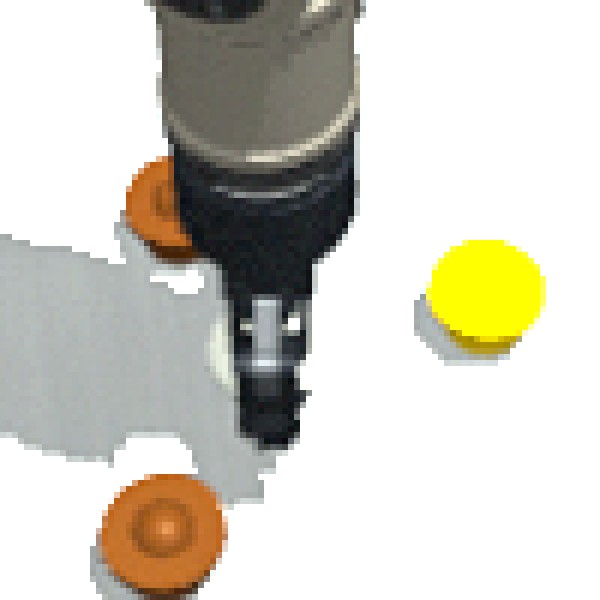

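Emit:
drive_tool --increments "0 0 0 0; 0 0 0 0; 0 0 0 0; 0 0 0 0; 0 0 0 0" --grip 0.3 --squeeze 25

```text
t: 20.17
eef_pos: [0.4508, -0.217, -0.001]
tool_rot: [0.0, 0.087, 0.996, 0.0]
contact_force: [-1.0, 0.3, 5.6]
gripper_width: 0.615
```

```bash
python3 st.py
```

```text
{'t': 20.167, 'eef_pos': [0.451, -0.217, -0.001], 'tool_rot': [0.0, 0.087, 0.996, 0.0], 'contact_force': [-1.012, 0.338, 5.583], 'torque': [0.132, 0.298, -0.026], 'gripper_width': 0.615}
rz None rx -0.07663449438555381
```

Emit:
drive_tool --increments "0 0 0.005 0; 0 0 0.01 0; 0 0 0.02 0; 0 0 0.03 0; 0 0 0.035 0; 0 0 0.035 0; 0 0.01 0.03 -0.06; 0.002 0.02 0.01 -0.09; 0.002 0.025 0 -0.12; 0.002 0.025 0 -0.12; 0.002 0.025 0 -0.12; 0.002 0.025 0 -0.12"

```text
t: 21.17
eef_pos: [0.4602, -0.0859, 0.1743]
tool_rot: [0.0, 0.394, 0.919, 0.0]
contact_force: [0.1, -0.4, -1.6]
gripper_width: 0.616
```

```bash
python3 st.py; python3 v.py 22 190 130 310 260 5
```

```text
{'t': 21.167, 'eef_pos': [0.46, -0.086, 0.174], 'tool_rot': [0.0, 0.394, 0.919, 0.0], 'contact_force': [0.065, -0.415, -1.586], 'torque': [0.011, -0.099, 0.061], 'gripper_width': 0.616}
rz None rx -0.1472706146927799
21.2167 [ 0.4608 -0.0803  0.1739] [-0.   5.3 -2.4] 0.6150935920448789
```

View pics/v22.png

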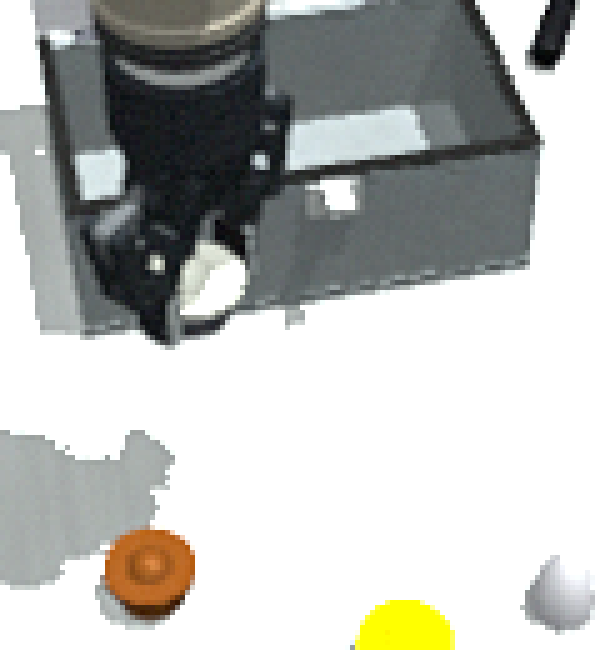

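Emit:
drive_tool --increments "0.003 0.02 0 -0.1; 0.004 0.025 0 -0.1; 0.004 0.025 0 -0.1; 0.004 0.025 0 -0.1; 0.004 0.025 0 -0.1; 0.004 0.025 0 -0.1; 0.004 0.025 0 -0.1; 0.002 0.02 0 -0.03; 0 0.015 0 0; 0 0.008 0 0; 0 0 0 0; 0 0 0 0"

```text
t: 22.22
eef_pos: [0.4894, 0.1253, 0.1737]
tool_rot: [0.0, 0.694, 0.72, -0.0]
contact_force: [0.0, -0.7, -1.2]
gripper_width: 0.613
```

```bash
python3 st.py; python3 snap.py 23;python3 - <<'E'
from h import *
a=cv2.imread("pics/side23.png")[90:200,180:310]; b=cv2.imread("pics/top23.png")[130:250,150:260]
a=cv2.resize(np.clip(a*1.6,0,255).astype(np.uint8),None,fx=3.2,fy=3.2,interpolation=cv2.INTER_CUBIC); b=cv2.resize(b,(323,352),interpolation=cv2.INTER_CUBIC)
cv2.imwrite("pics/b23.png",np.hstack([a,b])); print(a.shape,bot.get_obs()["eef_pos"])
E
```

```text
{'t': 22.217, 'eef_pos': [0.489, 0.125, 0.174], 'tool_rot': [0.0, 0.694, 0.72, -0.0], 'contact_force': [0.033, -0.711, -1.229], 'torque': [-0.036, -0.039, 0.037], 'gripper_width': 0.613}
rz None rx -0.05248035036405754
{'t': 22.2167, 'q': [-0.8044, 0.2841, 0.514, 2.038, -0.182, 0.863, -0.1511], 'eef_pos': [0.4894, 0.1253, 0.1737], 'tool_rot': [0.0001, 0.6937, 0.7202, -0.0001], 'contact_force': [0.0331, -0.7115, -1.2292], 'torque': [-0.0358, -0.0394, 0.0373], 'gripper_width': 0.6128}
(352, 416, 3) [0.48945172 0.12444744 0.17364688]
```

View pics/b23.png

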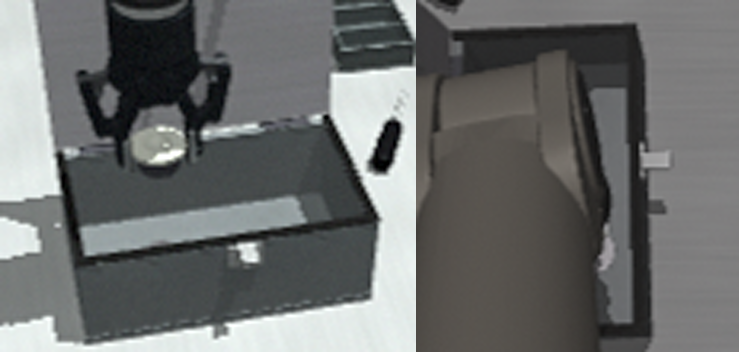

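```bash
python3 - <<'E'
from h import *
im=cv2.imread("pics/side23.png"); sub=im[120:155,210:250]
hsv=cv2.cvtColor(im,cv2.COLOR_BGR2HSV); m=((hsv[...,2]>85)&(hsv[...,1]<70)).astype(np.uint8); m[:,:215]=0;m[:,243:]=0;m[:122]=0;m[:,:][148:]=0
N,l,s,c=cv2.connectedComponentsWithStats(m)
for i in range(1,N):
    if s[i,4]>20: print(s[i],c[i],onz("side",*c[i],.2007))
cv2.imwrite("pics/v23.png",cv2.resize(np.clip(sub*1.4,0,255).astype(np.uint8),None,fx=14,fy=14,interpolation=cv2.INTER_NEAREST))
im0=cv2.imread("pics/side0.png");hsv=cv2.cvtColor(im0,cv2.COLOR_BGR2HSV)
E
```

```text
[221 129  17  12 158] [229.27848101 134.50632911] [0.48904686 0.12464769 0.2007    ]
```

View pics/v23.png

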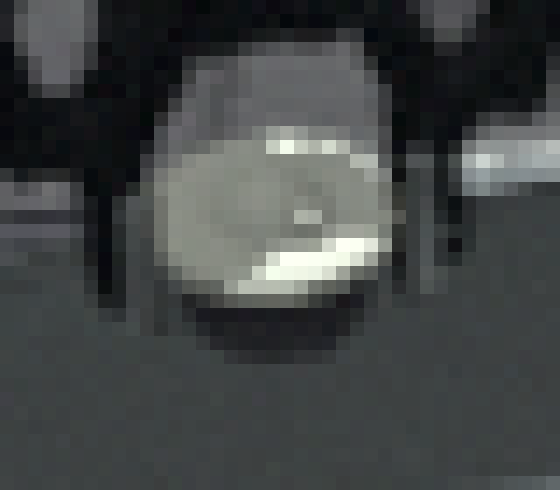

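Emit:
drive_tool --increments "0 0.005 -0.01 0; 0 0.006 -0.02 0; 0 0.003 -0.025 0; 0 0 -0.025 0; 0 0 -0.015 0; 0 0 -0.006 0; 0 0 0 0; 0 0 0 0"

```text
t: 22.98
eef_pos: [0.4898, 0.1396, 0.0726]
tool_rot: [0.0, 0.694, 0.72, -0.0]
contact_force: [-0.4, -0.7, -1.2]
gripper_width: 0.618
```

```bash
python3 st.py; python3 v.py 24 180 100 310 200 6
```

```text
{'t': 22.983, 'eef_pos': [0.49, 0.14, 0.073], 'tool_rot': [0.0, 0.694, 0.72, -0.0], 'contact_force': [-0.449, -0.679, -1.177], 'torque': [-0.004, 0.037, -0.009], 'gripper_width': 0.618}
rz None rx 0.013240667049578709
23.0333 [0.4903 0.1398 0.0732] [ 0.   0.7 -1.8] 0.6125629163028696
```

View pics/v24.png

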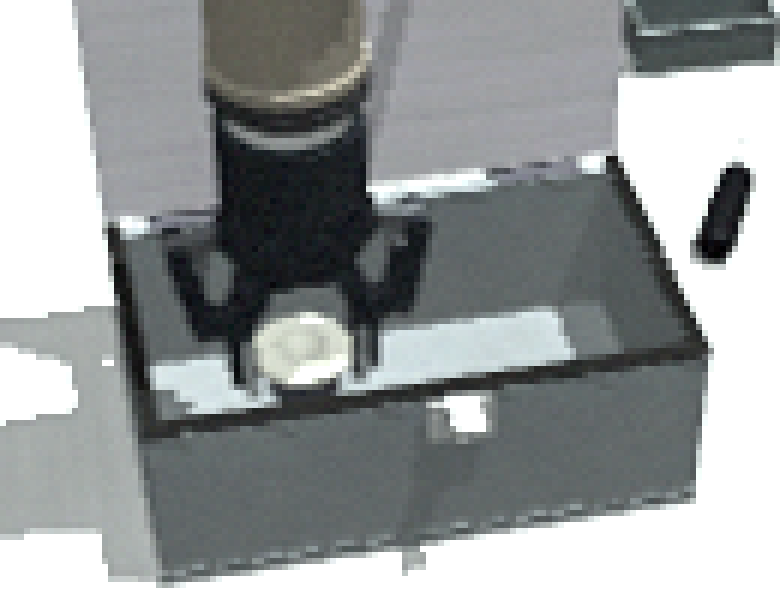

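```bash
python3 - <<'E'
from h import *
im=cv2.imread("pics/side24.png"); hsv=cv2.cvtColor(im,cv2.COLOR_BGR2HSV)
m=((hsv[...,2]>70)&(hsv[...,0]<60)&(hsv[...,1]>12)).astype(np.uint8); m[:150]=0;m[168:]=0;m[:,:220]=0;m[:,241:]=0
N,l,s,c=cv2.connectedComponentsWithStats(m)
for i in range(1,N):
    if s[i,4]>20: print(s[i],c[i],onz("side",*c[i],.1005))
print(onz("side",229.8,157.8,.1005))
E
```

```text
[222 152  17  12 144] [229.9375     157.92361111] [0.48793368 0.13591913 0.1005    ]
[0.48758831 0.13659746 0.1005    ]
```

Emit:
drive_tool --increments "0 -0.001 -0.004 0; -0.0005 -0.0005 -0.003 0; 0 0 -0.0015 0; 0 0 -0.0015 0; 0 0 0 0"

```text
t: 23.45
eef_pos: [0.4889, 0.1386, 0.0624]
tool_rot: [-0.0, 0.694, 0.72, -0.0]
contact_force: [-0.8, 0.2, -0.9]
gripper_width: 0.614
```

Emit:
drive_tool --increments "0 0 -0.001 0; 0 0 0 0; 0 0 -0.001 0; 0 0 0 0"

```text
t: 23.78
eef_pos: [0.489, 0.1386, 0.0604]
tool_rot: [0.0, 0.694, 0.72, -0.0]
contact_force: [-0.5, 0.4, -1.8]
gripper_width: 0.613
```

Emit:
drive_tool --increments "0 0 -0.001 0; 0 0 0 0; 0 0 0 0"

```text
t: 24.03
eef_pos: [0.489, 0.1385, 0.0595]
tool_rot: [-0.0, 0.694, 0.72, -0.0]
contact_force: [0.1, 0.2, -0.0]
gripper_width: 0.612
```

Emit:
drive_tool --increments "0 0 -0.001 0; 0 0 0 0; 0 0 0 0"

```text
t: 24.28
eef_pos: [0.4892, 0.1386, 0.059]
tool_rot: [-0.0, 0.694, 0.72, 0.0]
contact_force: [-2.1, -0.6, 3.6]
gripper_width: 0.619
```

Emit:
drive_tool --increments "0 0 0 0; 0 0 0 0; 0 0 0 0; 0 0 0 0" --grip 0.8

```text
t: 24.62
eef_pos: [0.4891, 0.1386, 0.0585]
tool_rot: [0.0, 0.694, 0.72, 0.0]
contact_force: [0.6, 0.7, 0.6]
gripper_width: 0.8
```

```bash
python3 st.py; python3 v.py 25 180 100 310 200 6
```

```text
{'t': 24.617, 'eef_pos': [0.489, 0.139, 0.058], 'tool_rot': [0.0, 0.694, 0.72, 0.0], 'contact_force': [0.555, 0.743, 0.628], 'torque': [0.014, 0.025, -0.001], 'gripper_width': 0.8}
rz None rx -0.0009827814778224106
24.6667 [0.4891 0.1385 0.0585] [ 0.1 -0.1 -0.6] 0.8031763009488447
```

View pics/v25.png

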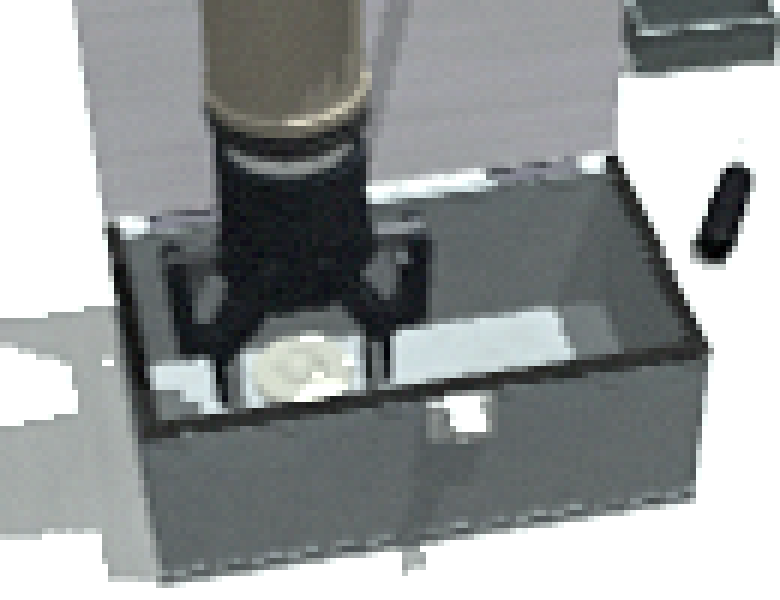

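Released and resting level. Retreat straight up, then clear to the front and look.

Emit:
drive_tool --increments "0 0 0.008 0; 0 0 0.015 0; 0 0 0.03 0; 0 0 0.035 0; 0 0 0.035 0; 0 -0.02 0.02 0; 0 -0.035 0 0; 0 -0.035 0 0; 0 -0.035 0 0; 0 -0.035 0 0; 0 -0.035 0 0; 0 -0.035 0 0"

```text
t: 25.67
eef_pos: [0.4887, -0.0932, 0.2022]
tool_rot: [0.0, 0.694, 0.72, 0.0]
contact_force: [0.5, 0.9, 0.1]
gripper_width: 0.803
```

Emit:
drive_tool --increments "0 -0.035 0 0; 0 -0.035 0 0; 0 -0.035 0 0; 0 -0.03 0 0; 0 0 0 0; 0 0 0 0"

```text
t: 26.17
eef_pos: [0.4884, -0.2285, 0.202]
tool_rot: [0.0, 0.696, 0.719, -0.0]
contact_force: [0.6, -0.3, 0.3]
gripper_width: 0.804
```

```bash
python3 snap.py 30;python3 - <<'E'
from h import *
a=cv2.imread("pics/side30.png")[40:200,180:320]; b=cv2.imread("pics/top30.png")[120:255,110:250]
a=cv2.resize(np.clip(a*1.4,0,255).astype(np.uint8),None,fx=2.8,fy=2.8,interpolation=cv2.INTER_CUBIC); b=cv2.resize(np.clip(b*1.3,0,255).astype(np.uint8),(408,393),interpolation=cv2.INTER_CUBIC); b=cv2.copyMakeBorder(b,0,a.shape[0]-393,0,0,cv2.BORDER_CONSTANT)
cv2.imwrite("pics/b30.png",np.hstack([a,b]))
E
```

```text
{'t': 26.1667, 'q': [-0.2277, 0.3305, 0.6823, 1.9431, -0.253, 0.9532, 0.6086], 'eef_pos': [0.4884, -0.2285, 0.202], 'tool_rot': [0.0003, 0.6955, 0.7185, -0.0002], 'contact_force': [0.6233, -0.32, 0.3493], 'torque': [0.0652, -0.025, -0.0377], 'gripper_width': 0.8042}
```

View pics/b30.png

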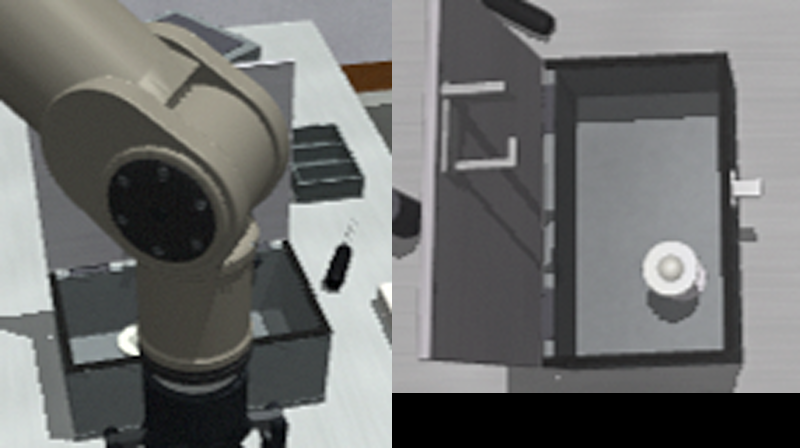

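View pics/top30.png

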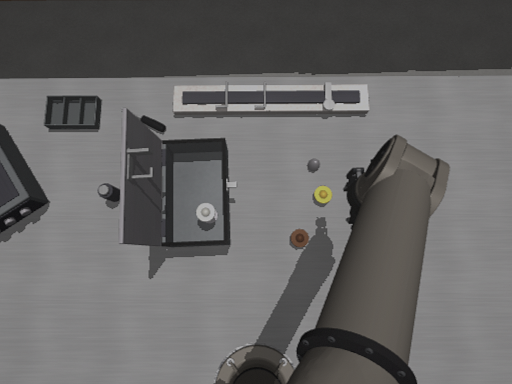

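```bash
python3 - <<'E'
from h import *
im=cv2.imread("pics/top30.png"); hsv=cv2.cvtColor(im,cv2.COLOR_BGR2HSV)
m=((hsv[...,2]>120)&(hsv[...,1]<60)).astype(np.uint8); m[:, :190]=0; m[:,218:]=0; m[:195]=0; m[235:]=0
N,l,s,c=cv2.connectedComponentsWithStats(m)
for i in range(1,N):
    if s[i,4]>10: print(s[i],c[i],"flange",onz("top",*c[i],.086))
cv2.imwrite("pics/v30.png",cv2.resize(np.clip(im[190:240,185:235]*1.3,0,255).astype(np.uint8),None,fx=12,fy=12,interpolation=cv2.INTER_NEAREST))
# hood angle: front edge of hood corners in top view: (y,z) line from hinge
for a in (1.5,1.6,1.7,1.8):
  th=.036; cx=np.array([-np.sin(th),np.cos(th),0]); cy=np.array([-np.cos(th),-np.sin(th),0]); H=np.array([.545,.262,.11])
  print(a,[np.round((np.array(proj("top",H-cx*.225*np.cos(a)+np.array([0,0,.225*np.sin(a)])+cy*y))-[110,120])*408/140) for y in (-.15,.15)])
E
```

```text
[196 203  22  19 317] [206.10094637 211.79495268] flange [0.49020114 0.14017063 0.086     ]
1.5 [array([ 96., -40.]), array([ 89., 356.])]
1.6 [array([ 66., -39.]), array([ 57., 357.])]
1.7 [array([ 38., -37.]), array([ 26., 359.])]
1.8 [array([ 11., -33.]), array([ -2., 360.])]
```

View pics/v30.png

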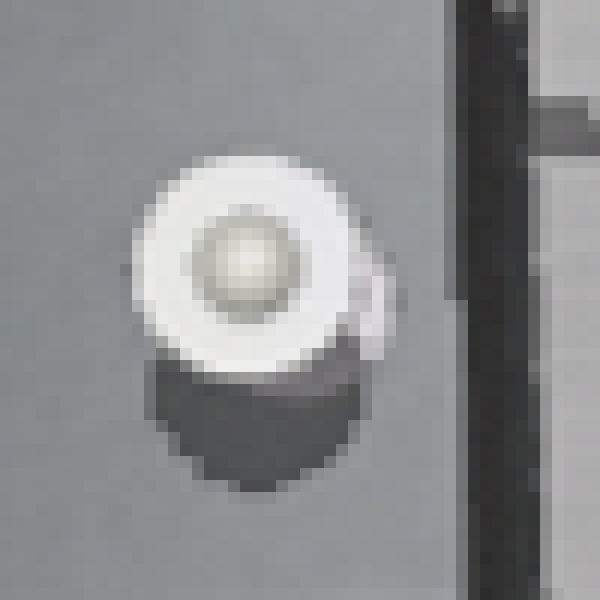

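```bash
python3 - <<'E'
from h import *
im=cv2.imread("pics/top20.png")
cv2.imwrite("pics/v31.png",cv2.resize(np.clip(im[190:240,185:235]*1.3,0,255).astype(np.uint8),None,fx=12,fy=12,interpolation=cv2.INTER_NEAREST))
for z in(.086,.094): print(onz("top",205.05,211.6,z))
E
```

```text
[0.49077163 0.14315051 0.086     ]
[0.48973437 0.142025   0.094     ]
```

View pics/v31.png

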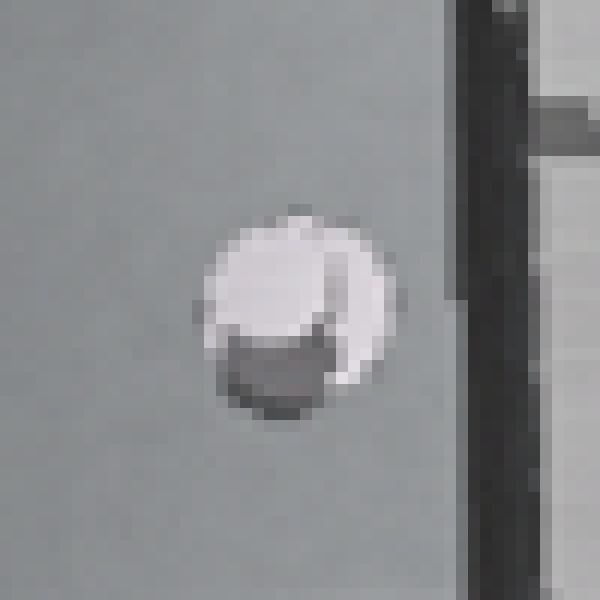

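```bash
python3 - <<'E'
from h import *
for u in (264,267,270): print(onz("top",185+u/12-.5,190+279/12-.5,.06))
# base disc right edge / rim-based: front wall inner/outer edges at same rows
print("front wall outer rim y",onz("top",185+540/12-.5,190+279/12-.5,.11),"inner rim",onz("top",185+468/12-.5,190+320/12-.5,.11),"floor edge?")
print("hinge rim", onz("top",163-.0,212,.11))
E
```

```text
[0.49076508 0.14253872 0.06      ]
[0.49076111 0.14181397 0.06      ]
[0.49075713 0.14108924 0.06      ]
front wall outer rim y [0.4841041 0.0724004 0.11     ] inner rim [0.47475269 0.08881886 0.11      ] floor edge?
hinge rim [0.48718786 0.25567955 0.11      ]
```

```bash
python3 -c "
from station import bot
print(bot.hand_in()); print(bot.get_obs()['t'])"
```

```text
the job is handed in; nothing more can be done
None
the job is handed in; nothing more can be done
```

I opened the hood and set the tweeter dome up on the pedestal. The job was handed in at about 26 s of the 61 s allowed.

**Hood:** The tool can only point straight down, so I used the gripper's knuckle instead of the fingertips. I reached it under the hood's edge, pushed the catch about 15 mm aside (3.4 N on the tool) and lifted the hood past the striker. I then swung the hood up to about 1.7 rad, where it stayed after I let go.

**Tweeter:** I gripped the white tweeter across its flange and lowered it in 1 mm steps. I opened the gripper only after feeling about 4 N of contact.

**Last checks:**
- **Placement:** The top camera shows the dome concentric with the flange, so the tweeter is level. Compared directly with the pedestal's disc, its centre is 1–2 mm off.
- **Loose parts:** The yellow look-alike, the phase plug, the calibrator and one brown look-alike are still in place. The waveguide, the magnet ring and the other brown look-alike were hidden by the arm in the last picture, so I could not check them. I felt no contact near them.

**What disagreed:**
- **Fingertip offset:** The fingertips sit about 3 mm behind the reported TCP at the 28% opening I tested, not 22 mm ahead as stated. I found this by touching the counter and worked from the measured value.
- **Pedestal position:** The chamber rim puts the pedestal 3–4 mm from where the direct view of it does. I trusted the direct view.
- **Hood edge:** My first try at reaching the catch pressed lightly on the hood's front edge, with under 10 N and no effect that I could see.

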